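# Pack the battery case and stow it under the bench shelf

### The job

One or two shorter battery packs were left in the open instrument case: take them out and lay them on the bench. Pack every 110 mm pack on the bench (the medium length; there are two or three) into the case, each in a pocket of its own, then lower the lid gently until it is shut. Slide the case by its handle under the bench shelf into the empty bay until it is fully home against the stop rail, and let go. Leave the longest pack and everything else where they are.

Things in the scene. Friction and masses are not known exactly. Their poses are not given: they have to be found in the camera images.
- pack_a: stick battery pack, a blue bar with a black end cap and three brass contacts, 110 mm long x 32 wide x 36 high, about 0.1 kg, standing on its 32 mm wide side; origin at the centre of its underside, x along its length to the black cap, z up. One of the medium packs to be packed; two or three of the three are present, the absent ones read None.
- pack_a_mid (a point): middle of pack_a, 18 mm above its underside
- pack_b: stick battery pack, a blue bar with a black end cap and three brass contacts, 110 mm long x 32 wide x 36 high, about 0.1 kg, standing on its 32 mm wide side; origin at the centre of its underside, x along its length to the black cap, z up. One of the medium packs to be packed; two or three of the three are present, the absent ones read None.
- pack_b_mid (a point): middle of pack_b, 18 mm above its underside
- pack_c: stick battery pack, a blue bar with a black end cap and three brass contacts, 110 mm long x 32 wide x 36 high, about 0.1 kg, standing on its 32 mm wide side; origin at the centre of its underside, x along its length to the black cap, z up. One of the medium packs to be packed; two or three of the three are present, the absent ones read None.
- pack_c_mid (a point): middle of pack_c, 18 mm above its underside
- short0_mid (a point): middle of a shorter look-alike pack, 90 mm long, else the same as pack_a (z axis up, x along its length, 18 mm above its underside), at the start left lying in the case's -y side pocket. One or two of the three short packs are present, the absent ones read None
- short1_mid (a point): middle of a shorter look-alike pack, 90 mm long, else the same as pack_a (z axis up, x along its length, 18 mm above its underside), at the start left lying in the case's middle pocket. One or two of the three short packs are present, the absent ones read None
- short2_mid (a point): middle of a shorter look-alike pack, 90 mm long, else the same as pack_a (z axis up, x along its length, 18 mm above its underside), at the start left lying in the case's +y side pocket. One or two of the three short packs are present, the absent ones read None
- pack_long: stick battery pack, a blue bar with a black end cap and three brass contacts, 130 mm long x 32 wide x 36 high, about 0.1 kg, standing on its 32 mm wide side; origin at the centre of its underside, x along its length to the black cap, z up. A look-alike, too long for the pockets: leave it.
- case: dark grey clamshell case on smooth feet, 0.55 kg empty; 150 mm deep (x) x 226 wide (y), base 40 mm high, 66 with lid shut, walls 4. Origin: centre of its underside; x from its front (handle, towards the robot) to its hinge side, z up. Grey insert: three pockets (middles at y -60, 0, 60), each 120 long (x) x 42 wide (y) x 12 deep; pocket floors 6 mm, insert top 18 mm above the case's underside
- handle (a point): middle of the case's black carrying handle: a bar 96 mm long (y), 16 mm thick (x), 14 mm high (z 26 to 40 mm) whose centre stands 46 mm in front of the case's front face (case frame -121, 0, 33 mm); 38 mm free between bar and case
- lid (a joint): hinge of the case's lid, rad: 0 shut, 1.5 to 1.75 (upright) at the start, 1.9 at most; axis along the case's y at its far rim (case frame x 75, z 40 mm). The lid is a shell 150 x 226 mm, 26 mm thick, 0.12 kg, its free edge 150 mm from the hinge; the hinge is stiff (0.125 N m) and the lid stays where it is left. No latch
- rack: fixed low bench shelf at the back: plywood board 160 mm deep (x) x 534 wide (y) x 18 thick, underside 84 mm above the bench, on three upright panels 14 mm thick: two bays open to the robot, 246 mm wide each. Origin: middle of its foot, x into the bays (away from the robot), z up; board's front edge at x -80 mm. A stop rail 22 mm high crosses both bays, front face at x +50 mm
- bay_left (a point): where the case's origin lies when the case is home in the left (+y) bay: its back touching the stop rail, its front face and handle standing 20 mm out from under the board; on the bench, at the bay's middle (rack frame -25, 130, 0 mm)
- bay_right (a point): the same for the right (-y) bay (rack frame -25, -130, 0 mm)
- carton_left: cardboard carton 150 x 190 x 60 mm, 0.5 kg, standing in the left bay when that bay is taken; None when that bay is empty. Just one of the two cartons is present. Origin at the centre of its underside
- carton_right: the same carton in the right bay; None when that bay is empty
- spool: bystander: steel spool, diameter 50 mm, 40 mm high, among the packs; origin at the centre of its underside
- meter: bystander: yellow and black multimeter 80 x 150 x 34 mm lying on top of the shelf; origin at the centre of its underside
- bin: bystander: small blue open bin 90 x 140 x 55 mm on top of the shelf; origin at the centre of its underside
- mug: bystander: white mug, 80 mm across, 90 high, at the right; origin at the centre of its underside
- driver: bystander: orange-handled screwdriver lying at the left; origin under its middle
Mind the look-alikes: they are no part of the job. Leave any purple or white look-alike of the pack_c alone.

How it is judged:
By the outcome, as a careful person would: the job done as asked, in the order asked, and still so for the second after the job is handed in, with the robot touching nothing.
Of carton_left, carton_right only 1 to 1 are there at a start; the rules pass over those that are not, and their reading is None.
Of short0, short1, short2 only 1 to 2 are there at a start; the rules pass over those that are not, and their reading is None.
Of pack_a, pack_b, pack_c only 2 to 3 are there at a start; the rules pass over those that are not, and their reading is None.
At some moment in a run one of pack_a, pack_b, pack_c, case may be knocked a few centimetres aside while the robot is not near it.
Once in a run the grip may slacken for a moment while it holds something.
It also fails if it takes over 208 s, if anything falls off the work surface, if the arm or the gripper's body presses on something with over 40 N, if the wrist force passes 120 N, or if a joint passes its speed limit or range.

### The arm

A 6-joint arm with a two-finger parallel gripper is mounted at the origin on the work surface. World frame = base frame: x ahead of the robot, y to its left, z up, the work surface at z = 0. Lengths are in m, angles in rad, forces in N, time in s.
With the tool pointing down it reaches from about 0.35 to 0.85 m from the base axis. Payload 8.1 kg.
Tool frame: the origin (TCP) lies on the centre line of the jaws, within the pads' length; the fingertips stand robot.tips_ahead ahead of it and the grasp point (between the pads) lies 6 mm ahead of it (robot.tips_ahead is the distance from the TCP to the fingertips, in m); z points along the fingers, y is the line along which they close (so a half turn about z gives the same grasp; the last joint's range is limited). The gripper opens to 93 mm and grips with 3 to 60 N. Pads are 15 mm wide; open, the fingers measure 128 mm over their backs; the gripper's body (75 mm by 188 mm) begins 65 mm behind the grasp point.
Start: joints at [1.233, 0.13, 1.488, -0, 1.523, -0.085], TCP at [0.15, 0.581, 0.244] pointing down, gripper open.
Joint ranges: [-2.96, 2.96], [-0.89, 2.26], [0.02, 2.5], [-1.34, 4.48], [0, 2.73], [-2.66, 2.66]. Speed limits (rad/s): [2.39, 2.39, 2.79, 3.14, 3.14, 3.14].

### API

Orientations are given as a rotation vector (axis times angle).
In Python, from plant import robot gives the robot as it stands.
- The arm moves only by the tool apply_moves, never from a script. Its arguments are lists of equal length, an entry for each row: "delta_pos": the shift along the tool's x, y, z in cm, a list of three; "twist": the turn about the tool's z in rad. A call has 1 to 8 rows; each row shifts and turns the commanded pose from where the row before left it, along the tool's axes as they then stand; what a row does not reach is not made up. A row lasts 1/8 s, in which the tool goes at most 62.5 mm and 10.7 degrees, less where a joint would pass 70% of its speed; a pose out of reach is approached as far as the arm can. A call with a gripper value outside its range is refused whole. "gripper" is the finger opening in cm, from 0 to 9.3, set as the call begins (left out, the last holds). The fingers move at their own pace and stop on an object; "squeeze" is the grip in N (left out, the last holds). Time passes only in rows, so rows that do not move let the fingers close. It gives the time, the measured TCP pose, the force, the opening and the grip force at its end, in the units of the state.
- robot.read_state(): the state, without advancing time (a new reading comes with each control period).
- robot.read_camera(name): name is "scene" or "side" or "wrist"; returns a dict with "frame" (400x640x3 uint8, red, green, blue), "vertical_fov" (degrees; the focal length in pixels is half the picture's height over the tangent of half this angle, whatever the lens; pixels are square), "cx", "cy" (the principal point, pixels), "R" (3x3) and "t" (3): a world point X has camera coordinates R X + t. Camera axes: x right, y down, z forward; pixel columns grow to the right and rows downward; lengths in m; the calibration is good to about 2 mm. A picture is of the moment at which its call begins. There is no depth.
- robot.close_job(): hands the job in; it is judged then, once.
The state is a dict: "t": time; "q": joint angles; "dq": joint speeds; "joint_torque": joint torques, N m; "tool_pos": TCP position; "orientation": TCP orientation; "force": force on the tool from outside, world axes, zero at the start; "wrist_torque": the same for the moment, N m; "opening": finger opening in m; "gripper_force": force on a finger pad.
Only numpy, scipy, OpenCV 4.12 (cv2) and the standard library are available. Lean on these libraries where they do the work, as an engineer would, in place of code of your own. Each camera call takes 0.05 s, during which the arm holds its last target. There are 200 camera calls.

## Working session

There is one attempt and no reset: what is moved stays moved. The work goes in short steps, Python scripts to look and compute and a tool call to move; the robot and the scene stay as the last step left them, time stands still between calls to the robot, and variables do not carry over. Pictures are saved under pics/ and viewed, at most 14 in all, crops included, and the job is handed in when it is done.

Besides the shell and the picture viewer there is one more tool, called after "Call:" as name([rows], argument=value, ...), one row to a line, values as JSON. apply_moves: Moves the arm, as the interface text tells. Its arguments: {"type":"object","properties":{"delta_pos":{"type":"array"},"twist":{"type":"array"},"gripper":{"type":"number"},"squeeze":{"type":"number"}},"required":["delta_pos","twist"]}

```bash
ls; mkdir -p pics; cat > h.py <<'E'
import numpy as np, cv2
from plant import robot
def cam(n):
    c=robot.read_camera(n); c['f']=200/np.tan(np.radians(c['vertical_fov']/2)); c['R']=np.array(c['R']);c['t']=np.array(c['t']); return c
def save(c,name): cv2.imwrite('pics/'+name,c['frame'][:,:,::-1])
def ray(c,uv,z):
    uv=np.atleast_2d(np.array(uv,float))
    d=np.c_[(uv[:,0]-c['cx'])/c['f'],(uv[:,1]-c['cy'])/c['f'],np.ones(len(uv))]@c['R']
    o=-c['R'].T@c['t']
    return o+d*((z-o[2])/d[:,2])[:,None]
def proj(c,X):
    p=np.atleast_2d(X)@c['R'].T+c['t']; return np.c_[c['f']*p[:,0]/p[:,2]+c['cx'],c['f']*p[:,1]/p[:,2]+c['cy']]
E
python3 - <<'E'
from h import *
s=robot.read_state(); print(s, robot.tips_ahead)
for n in ['scene','side','wrist']:
    c=cam(n); save(c,n+'0.png'); print(n,c['f'],c['cx'],c['cy'],-c['R'].T@c['t'],c['R'])
E
```

```text
pics
{'t': 0.0, 'q': array([ 1.23264025e+00,  1.31150384e-01,  1.48929336e+00, -2.52700401e-05,
        1.52300537e+00, -8.54058221e-02]), 'dq': array([-0.00201401,  0.00172766, -0.00020761,  0.00174976,  0.00170813,
        0.00028328]), 'joint_torque': array([-8.71763461e-07, -5.59813285e+01, -4.91774011e+01,  7.68032460e-02,
        3.52763711e-02, -1.29236601e-04]), 'tool_pos': array([0.14985307, 0.58043335, 0.24258612]), 'orientation': array([-3.95915085e-01, -3.11617566e+00,  2.85897508e-03]), 'force': array([0.89334954, 0.66760877, 0.79296955]), 'wrist_torque': array([-0.0347017 , -0.00605314,  0.01681362]), 'gripper_force': 0.0, 'opening': 0.09300420196072585} 0.025
scene 420.0957381315078 319.11349334832 209.28325149871665 [ 0.29276771 -1.14728326  1.22088909] [[ 0.96605252 -0.25823739 -0.00748175]
 [-0.18318156 -0.6642765  -0.7246939 ]
 [ 0.18217311  0.70146289 -0.68903031]]
side 507.7574465770372 327.5434395290384 205.83127271040198 [0.38418425 1.01523539 1.32668278] [[-0.98156152 -0.19080841 -0.01136402]
 [-0.13951667  0.75580746 -0.63975791]
 [ 0.1306602  -0.62637628 -0.76849247]]
wrist 293.35496025664287 322.0434460947143 203.62775909526616 [0.07686927 0.59835456 0.38285645] [[ 0.25016721  0.96820095 -0.00181144]
 [ 0.93248877 -0.24043547  0.2695468 ]
 [ 0.26053994 -0.06912092 -0.96298559]]
```

View pics/scene0.png

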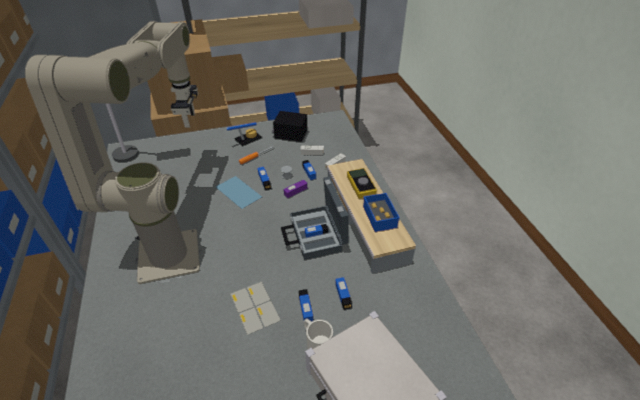

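View pics/side0.png

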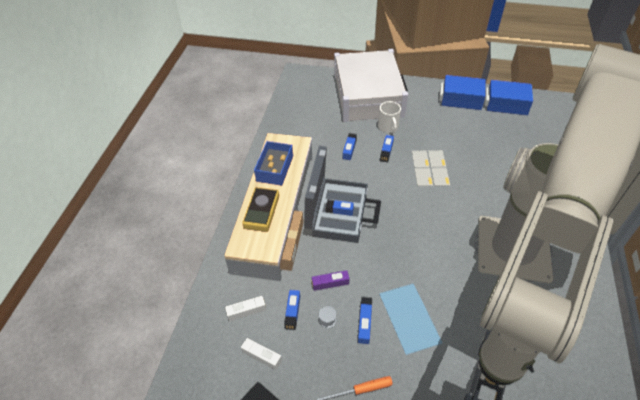

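The scene shows the case at about (315,232) with one short pack in the middle pocket, blue packs at (265,178), (310,170), (306,305) and (344,292), and purple/white look-alikes. The side view shows the carton in the left (+y) bay at (293,240), so the right bay is empty.

```bash
python3 - <<'E'
from h import *
tiles=[]
for n in ['scene','side']:
    c=cam(n); hsv=cv2.cvtColor(c['frame'],cv2.COLOR_RGB2HSV)
    m=cv2.inRange(hsv,(105,140,60),(125,255,255))
    k,l,st,ce=cv2.connectedComponentsWithStats(m)
    row=[]
    for i in range(1,k):
        if st[i,4]<40: continue
        X=ray(c,ce[i],0.036)[0]
        if not(0.25<X[0]<0.9 and abs(X[1])<0.6): continue
        pts=ray(c,np.argwhere(l==i)[:,::-1],0.036)[:,:2].astype(np.float32)
        print(n,ce[i].round(1),st[i,4],X[:2].round(3),[np.round(v,3) for v in cv2.minAreaRect(pts)])
    a,b,w,hh=(235,135,200,190) if n=='scene' else (215,125,200,215)
    tiles.append(cv2.resize(c['frame'][b:b+hh,a:a+w],None,fx=2 if 0 else 2,fy=2,interpolation=cv2.INTER_CUBIC))
H=max(t.shape[0] for t in tiles)
im=np.hstack([np.pad(t,((0,H-t.shape[0]),(0,0),(0,0))) for t in tiles])
print(im.shape); cv2.imwrite('pics/m1.png',im[:,:,::-1])
E
```

```text
scene [309.2 170.7] 106 [0.628 0.316] [array([0.63, 0.32]), array([0.038, 0.126]), np.float64(6.644)]
scene [262.6 175. ] 79 [0.42  0.342] [array([0.42, 0.35]), array([0.033, 0.106]), np.float64(4.584)]
scene [380.8 212.8] 567 [ 0.842 -0.028] [array([ 0.844, -0.016]), array([0.201, 0.118]), np.float64(88.182)]
scene [314.2 231.1] 121 [ 0.556 -0.055] [array([ 0.554, -0.051]), array([0.074, 0.047]), np.float64(2.524)]
scene [341.8 289.9] 142 [ 0.578 -0.346] [array([ 0.579, -0.342]), array([0.093, 0.034]), np.float64(87.619)]
scene [305.6 306.2] 178 [ 0.443 -0.377] [array([ 0.443, -0.38 ]), array([0.103, 0.031]), np.float64(86.629)]
side [348.8 147.8] 120 [ 0.58  -0.322] [array([ 0.581, -0.324]), array([0.112, 0.031]), np.float64(87.456)]
side [387.5 145.2] 76 [ 0.443 -0.361] [array([ 0.444, -0.371]), array([0.084, 0.029]), np.float64(86.775)]
side [286.6 148.5] 48 [ 0.803 -0.277] [array([ 0.8  , -0.278]), array([0.031, 0.067]), np.float64(59.727)]
side [341.6 208.3] 160 [ 0.556 -0.035] [array([ 0.554, -0.04 ]), array([0.065, 0.049]), np.float64(0.728)]
side [292.6 305.7] 178 [0.631 0.344] [array([0.633, 0.336]), array([0.031, 0.081]), np.float64(6.326)]
side [364.5 322.8] 316 [0.422 0.359] [array([0.422, 0.358]), array([0.03 , 0.117]), np.float64(4.687)]
(430, 800, 3)
```

View pics/m1.png

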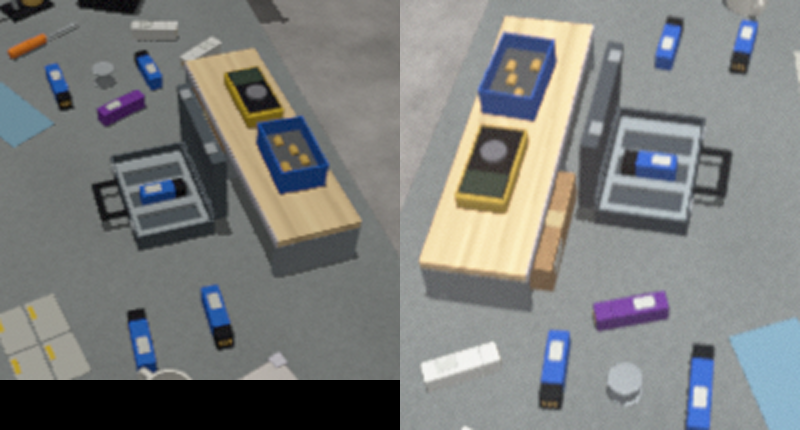

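The crops show the bare case with its short pack (cap towards the hinge), plus four blue packs whose caps lie at alternate ends. Next I go high above the case for a near-vertical wrist view to get lengths and poses.

Call:
apply_moves([
  [0, 0, 0],
  [0, 0, 0],
  [-2.1, -4.1, -1.3],
  [-2.1, -4.1, -1.3],
  [-2.1, -4.1, -1.3],
  [-2.1, -4.1, -1.3],
  [-2.1, -4.1, -1.3],
  [-2.1, -4.1, -1.3],
], twist=[-0.126, -0.126, 0, 0, 0, 0, 0, 0])

```text
t: 1.25
tool_pos: [0.2762, 0.3335, 0.3221]
orientation: [0.001, 3.141, 0.0]
force: [0.3, -0.2, 0.6]
opening: 0.0929
gripper_force: 0.0
```

Call:
apply_moves([
  [-2.1, -4.1, -1.3],
  [-2.1, -4.1, -1.3],
  [-2.1, -4.1, -1.3],
  [-2.1, -4.1, -1.3],
  [-2.1, -4.1, -1.3],
  [-2.1, -4.1, -1.3],
  [-2.1, -4.1, -1.3],
  [-2.1, -4.1, -1.3],
], twist=[0, 0, 0, 0, 0, 0, 0, 0])

```text
t: 2.25
tool_pos: [0.444, 0.0052, 0.4262]
orientation: [0.002, 3.141, 0.0]
force: [-0.3, -0.2, -0.3]
opening: 0.0927
gripper_force: 0.0
```

Call:
apply_moves([
  [0, 0, 0],
  [0, 0, 0],
], twist=[0, 0])

```text
t: 2.5
tool_pos: [0.4434, 0.0069, 0.4254]
orientation: [-0.002, -3.141, -0.001]
force: [-0.3, -0.2, 0.1]
opening: 0.0931
gripper_force: 0.0
```

```bash
python3 - <<'E'
from h import *
s=robot.read_state(); print(s['t'],s['tool_pos'],s['orientation'],s['q'])
c=cam('wrist'); save(c,'w1.png'); np.save('w1.npy',c,allow_pickle=True); print(-c['R'].T@c['t'],c['R'])
E
```

```text
2.5 [0.44339935 0.00686921 0.42535498] [-2.33238003e-03 -3.14097237e+00 -6.42672454e-04] [-1.00501285e-01 -2.91019139e-01  1.55918234e+00  3.62023962e-04
  1.87408647e+00 -1.66970447e+00]
[0.36801684 0.00583452 0.56555669] [[ 1.51385509e-03  9.99998809e-01  2.99752180e-04]
 [ 9.63116099e-01 -1.53867789e-03  2.69081796e-01]
 [ 2.69081937e-01 -1.18654697e-04 -9.63117281e-01]]
```

View pics/w1.png

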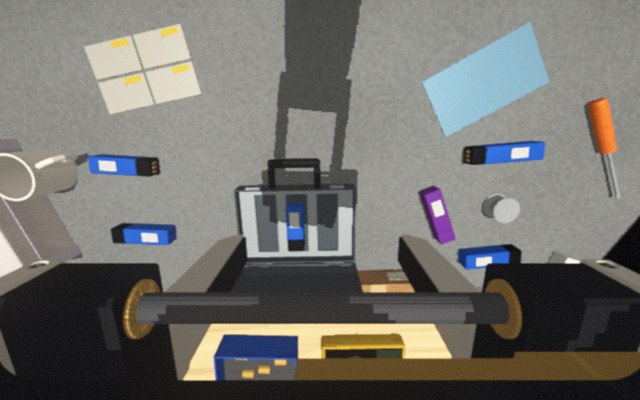

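The wrist view shows the case (238–356, 185–262) with a short pack in the middle pocket, handle at (293,165), and packs at (125,166), (144,234), (505,153), (489,257). Next I measure them numerically.

```bash
cat > meas.py <<'E'
from h import *
def packs(c,rois,dark=55):
    """rois: x0,y0,x1,y1. Top-face minAreaRect of blue, plus blue+dark hull ends along long axis"""
    img=c['frame']; hsv=cv2.cvtColor(img,cv2.COLOR_RGB2HSV); g=img.max(2)
    bl=cv2.inRange(hsv,(105,120,50),(125,255,255))>0
    out=[]
    o=-c['R'].T@c['t']
    for x0,y0,x1,y1 in rois:
        m=np.zeros(bl.shape,np.uint8); m[y0:y1,x0:x1]=((bl|(g<dark))[y0:y1,x0:x1])*255
        mb=np.zeros_like(m); mb[y0:y1,x0:x1]=bl[y0:y1,x0:x1]*255
        k,l,st,ce=cv2.connectedComponentsWithStats(m)
        i=1+np.argmax([ (bl&(l==j)).sum() for j in range(1,k)])
        P=np.argwhere(l==i)[:,::-1]
        T=ray(c,P,0.036)[:,:2]; B=ray(c,P,0.0)[:,:2]
        (cx,cy),(w,h),a=cv2.minAreaRect(T.astype(np.float32))
        th=np.radians(a if w>h else a+90); u=np.array([np.cos(th),np.sin(th)]); v=np.array([-u[1],u[0]])
        res=[]
        for ax in (u,v):
            t=T@ax; b=B@ax; lo=np.percentile(t,1),np.percentile(b,1); hi=np.percentile(t,99),np.percentile(b,99)
            oc=o[:2]@ax
            # end facing camera seen at bottom edge; end away seen at top edge
            L=max(lo[0],lo[1]) if lo[0]<oc and lo[1]<oc and False else (lo[1] if lo[1]>oc else lo[0]); Hh=(hi[1] if hi[1]<oc else hi[0])
            res.append((L,Hh))
        cen=u*sum(res[0])/2+v*sum(res[1])/2
        capd=B.mean(0); bb=ray(c,np.argwhere((l==i)&bl)[:,::-1],0.036)[:,:2].mean(0)
        out.append((cen,res[0][1]-res[0][0],res[1][1]-res[1][0],np.degrees(th)))
        print('c',cen.round(4),'len',round(res[0][1]-res[0][0],4),'wid',round(res[1][1]-res[1][0],4),'ang',round(np.degrees(th),1),'px',st[i])
    return out
E
python3 - <<'E'
from meas import *
c=np.load('w1.npy',allow_pickle=True).item()
packs(c,[(80,140,170,190),(100,215,190,255),(450,130,560,175),(450,240,530,264)])
hsv=cv2.cvtColor(c['frame'],cv2.COLOR_RGB2HSV)
m=c['frame'][150:275,225:370]
cv2.imwrite('pics/case1.png',cv2.resize(m,None,fx=5,fy=4.5,interpolation=cv2.INTER_CUBIC)[:,:,::-1])
E
```

```text
c [ 0.4455 -0.3633] len 0.1027 wid 0.028 ang 86.6 px [ 88 155  71  21 974]
c [ 0.5825 -0.3484] len 0.0997 wid 0.0267 ang 87.6 px [ 112  224   64   21 1013]
c [0.4234 0.3391] len 0.123 wid 0.0286 ang 94.5 px [ 463  141   82   23 1214]
c [0.6275 0.3448] len 0.1004 wid 0.0229 ang 89.9 px [459 245  62  19 921]
```

View pics/case1.png

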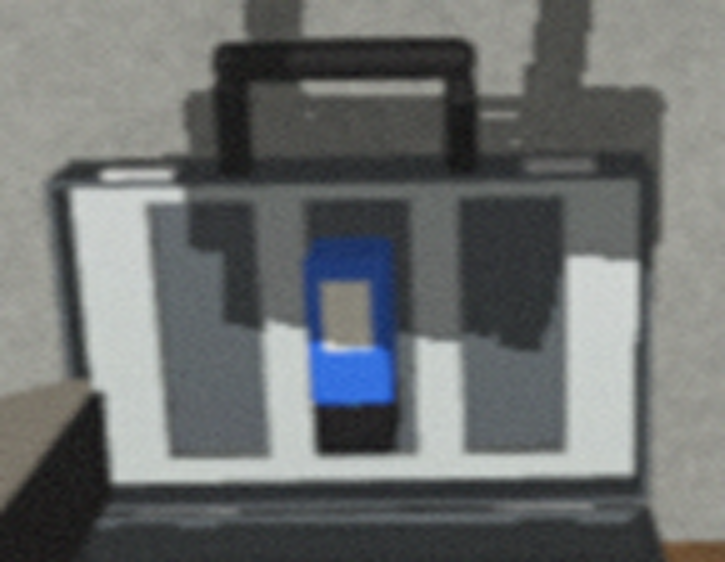

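The zoomed case shows pocket corners clearly: -y pocket (150,203)-(268,456), middle (305,202)-(415,452), +y (460,197)-(566,450). I cast rays through these corners.

```bash
cat >> h.py <<'E'
def fitrigid(model,P):
    """2D rigid fit P = R(th) model + t"""
    a=model-model.mean(0); b=P-P.mean(0)
    th=np.arctan2((a[:,0]*b[:,1]-a[:,1]*b[:,0]).sum(),(a*b).sum())
    R=np.array([[np.cos(th),-np.sin(th)],[np.sin(th),np.cos(th)]]); t=P.mean(0)-R@model.mean(0)
    return th,t,np.linalg.norm(P-(model@R.T+t),axis=1)
E
python3 - <<'E'
from h import *
c=np.load('w1.npy',allow_pickle=True).item()
px=lambda x,y:(225+(x+.5)/5-.5,150+(y+.5)/4.5-.5)
pt=[(150,203,-60,-81),(170,458,60,-81),(268,456,60,-39),(410,202,-60,21),(415,452,60,21),(305,202,-60,-21),(460,197,-60,39),(563,197,-60,81),(566,450,60,81),(463,452,60,39)]
P=ray(c,[px(a,b) for a,b,_,_ in pt],0.018)[:,:2]
M=np.array([[p[2],p[3]] for p in pt])/1000
th,t,r=fitrigid(M,P); print('case',np.degrees(th),t,r.round(4))
print('handle ends',ray(c,[px(217,60),px(472,58)],0.040))
print(ray(c,[px(310,245),px(392,242),px(395,405),px(312,405)],.042)) # short top
print(robot.read_state()['tool_pos'])
# rack
print('meter/bin skip; front board edge in side view')
E
```

```text
case 0.6648782957101116 [ 0.56076111 -0.04385197] [0.0022 0.001  0.0014 0.0022 0.0024 0.0021 0.0009 0.0018 0.002  0.0016]
handle ends [[ 4.39055892e-01 -9.08891384e-02  4.00000000e-02]
 [ 4.38402633e-01  4.37649723e-04  4.00000000e-02]]
[[ 0.51500993 -0.05993452  0.042     ]
 [ 0.51377566 -0.02950928  0.042     ]
 [ 0.58592329 -0.02972749  0.042     ]
 [ 0.5858711  -0.06157807  0.042     ]]
[0.44325866 0.00731212 0.42534019]
meter/bin skip; front board edge in side view
```

```bash
python3 - <<'E'
from h import *
# order: front-left(+y), back-left, back-right, front-right ; rack frame
M=np.array([[-.08,.267],[.08,.267],[.08,-.267],[-.08,-.267]])
for n,p in [('scene',[(328.5,166.5),(362.5,160),(414,246),(370,255)]),('side',[(278.5,261),(226.5,256),(267.5,134),(311.5,137.5)])]:
    c=cam(n); P=ray(c,p,.102)[:,:2]; th,t,r=fitrigid(M,P); print(n,P.round(3).tolist(),np.degrees(th),t,r.round(3))
    R=np.array([[np.cos(th),-np.sin(th)],[np.sin(th),np.cos(th)]]); print('bay_right',R@[-.025,-.13]+t)
E
```

```text
scene [[0.697, 0.241], [0.854, 0.245], [0.863, -0.279], [0.699, -0.277]] 0.593767093684614 [ 0.77839445 -0.01759052] [0.008 0.005 0.005 0.009]
bay_right [ 0.75474298 -0.14784262]
side [[0.692, 0.246], [0.845, 0.257], [0.866, -0.271], [0.708, -0.281]] 2.1896007271221216 [ 0.77794486 -0.01249622] [0.007 0.003 0.005 0.001]
bay_right [ 0.75792995 -0.14335646]
```

Call:
apply_moves([
  [-1.5, -0.65, 3.8],
  [-1.5, -0.65, 3.8],
  [-1.5, -0.65, 3.8],
  [-1.5, -0.65, 3.8],
  [-1.5, -0.65, 3.8],
  [-1.5, -0.65, 3.8],
  [-1.5, -0.65, 3.8],
  [-1.4, -0.65, 3.8],
], twist=[-0.012, 0, 0, 0, 0, 0, 0, 0], gripper=5.2)

```text
t: 3.65
tool_pos: [0.5633, -0.043, 0.1205]
orientation: [-0.021, 3.141, 0.0]
force: [-0.6, 0.2, 0.4]
opening: 0.052
gripper_force: 0.0
```

Call:
apply_moves([
  [0, 0, 0],
  [0, 0, 0],
  [0, 0, 0],
], twist=[0, 0, 0])

```text
t: 4.03
tool_pos: [0.5641, -0.0438, 0.1241]
orientation: [-0.019, 3.138, -0.001]
force: [0.2, -0.3, 0.2]
opening: 0.0524
gripper_force: 0.0
```

```bash
python3 - <<'E'
from h import *
c=cam('wrist'); save(c,'w2.png'); np.save('w2.npy',c,allow_pickle=True)
E
```

```text
(no output)
```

View pics/w2.png

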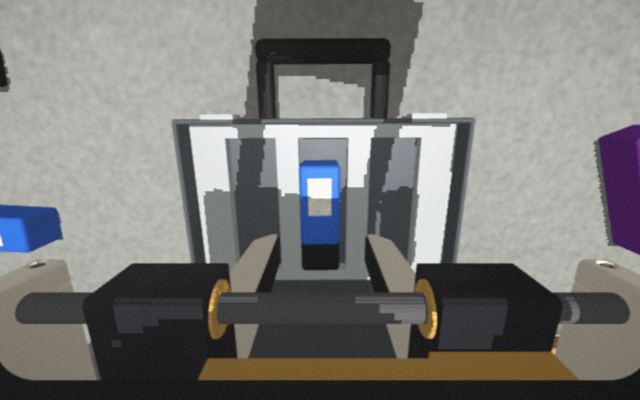

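The view shows the pack (320,215) centred between the fingers. I descend, grip and lift.

Call:
apply_moves([
  [0, 0, 1.6],
  [0, 0, 1.6],
  [0, 0, 1.6],
  [0, 0, 1.6],
  [0, 0, 1.3],
  [0, 0, 0],
  [0, 0, 0],
], twist=[0, 0, 0, 0, 0, 0, 0], squeeze=20)

```text
t: 4.95
tool_pos: [0.5631, -0.0441, 0.0442]
orientation: [0.018, -3.141, -0.0]
force: [-0.9, -0.1, 0.8]
opening: 0.052
gripper_force: 0.0
```

Call:
apply_moves([
  [0, 0, 0],
  [0, 0, 0],
  [0, 0, 0],
  [0, 0, 0],
], twist=[0, 0, 0, 0], gripper=2.5)

```text
t: 5.45
tool_pos: [0.5631, -0.0441, 0.0446]
orientation: [-0.018, 3.141, -0.0]
force: [-0.7, -0.4, -0.5]
opening: 0.0322
gripper_force: 20.0
```

Call:
apply_moves([
  [0, 0, -0.8],
  [0, 0, -2],
  [0, 0, -3],
  [0, 0, -3],
  [0, 0, -3],
  [0, 0, 0],
], twist=[0, 0, 0, 0, 0, 0])

```text
t: 6.2
tool_pos: [0.5655, -0.0445, 0.1674]
orientation: [-0.018, 3.134, -0.002]
force: [0.3, 0.5, -1.3]
opening: 0.0315
gripper_force: 20.0
```

Call:
apply_moves([
  [1.5, 1.5, 0],
  [3, 3.6, 0],
  [3, 3.6, 0],
  [3, 3.6, 0],
  [3, 3.6, 0],
  [3, 3.6, 0],
  [0, 0, 0],
  [0, 0, 0],
], twist=[0, 0, 0, 0, 0, 0, 0, 0])

```text
t: 7.2
tool_pos: [0.3959, 0.1488, 0.1624]
orientation: [-0.019, 3.141, -0.001]
force: [1.1, 0.1, -1.5]
opening: 0.0319
gripper_force: 20.0
```

Call:
apply_moves([
  [0, 0, 3],
  [0, 0, 3],
  [0, 0, 3],
  [0, 0, 2],
  [0, 0, 0.6],
  [0, 0, 0.3],
  [0, 0, 0.2],
  [0, 0, 0],
], twist=[0, 0, 0, 0, 0, 0, 0, 0])

```text
t: 8.2
tool_pos: [0.3965, 0.1491, 0.0422]
orientation: [-0.018, 3.14, 0.0]
force: [0.3, 0.6, -1.3]
opening: 0.0316
gripper_force: 20.0
```

Call:
apply_moves([
  [0, 0, 0.3],
  [0, 0, 0],
  [0, 0, 0],
], twist=[0, 0, 0])

```text
t: 8.57
tool_pos: [0.3959, 0.149, 0.0387]
orientation: [0.018, -3.141, 0.0]
force: [-0.3, 0.4, -0.5]
opening: 0.032
gripper_force: 20.0
```

Call:
apply_moves([
  [0, 0, 0],
  [0, 0, 0],
  [0, 0, -1.5],
  [0, 0, -3],
  [0, 0, -3],
  [-0.5, -4, -3],
  [-0.5, -4, -3],
  [-0.5, -4, -3],
], twist=[0, 0, 0, 0, 0, 0, 0, 0], gripper=5.4)

```text
t: 9.57
tool_pos: [0.4123, 0.0281, 0.206]
orientation: [-0.019, 3.14, -0.0]
force: [-0.6, -0.1, 0.3]
opening: 0.054
gripper_force: 0.0
```

Call:
apply_moves([
  [-0.5, -4, -2.4],
  [-0.5, -4, -2.4],
  [-0.5, -4, -2.4],
  [-0.5, -4, -2.4],
  [-0.5, -4, 0],
  [-0.5, -4, 0],
  [-0.5, -4, 0],
  [0, -4, 0],
], twist=[0, 0, 0, 0, 0, 0, 0, 0])

```text
t: 10.58
tool_pos: [0.4508, -0.2917, 0.3009]
orientation: [-0.018, 3.141, -0.001]
force: [0.1, 0.7, -0.2]
opening: 0.0538
gripper_force: 0.0
```

Call:
apply_moves([
  [0, 0, 0],
  [0, 0, 0],
  [0, 0, 0],
], twist=[0, 0, 0])

```text
t: 10.95
tool_pos: [0.451, -0.2895, 0.3002]
orientation: [-0.019, 3.141, -0.0]
force: [0.1, -0.4, 0.4]
opening: 0.0542
gripper_force: 0.0
```

```bash
python3 - <<'E'
from h import *
c=cam('wrist'); save(c,'w3.png'); np.save('w3.npy',c,allow_pickle=True)
E
```

```text
(no output)
```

View pics/w3.png

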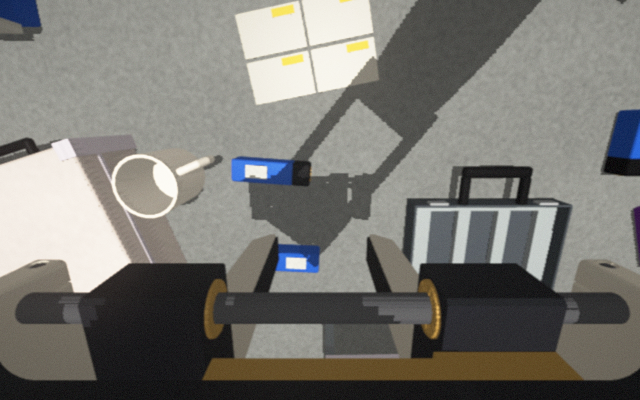

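The case is now empty at (487,240). The first pack is at (271,171) and the second at (298,258), partly behind the finger. I take intensity profiles along the first pack's axis for exact ends.

```bash
python3 - <<'E'
from meas import *
c=np.load('w3.npy',allow_pickle=True).item()
r=packs(c,[(220,145,330,200)],48)
im=cv2.cvtColor(c['frame'],cv2.COLOR_RGB2BGR)
a=im[150:195,225:320]
for y in (163,167,171,175,179,183): print(y,[tuple(int(v) for v in im[y,x,::-1]) for x in list(range(228,240,2))],'|',[tuple(int(v) for v in im[y,x,::-1]) for x in range(284,318,2)])
E
```

```text
c [ 0.4452 -0.3636] len 0.1041 wid 0.0289 ang 87.1 px [ 232  157   78   29 1469]
163 [(156, 159, 153), (156, 160, 161), (78, 126, 228), (69, 129, 232), (67, 130, 231), (68, 128, 232)] | [(57, 108, 205), (45, 87, 181), (38, 64, 125), (40, 64, 120), (30, 47, 88), (32, 33, 38), (23, 29, 26), (27, 27, 25), (34, 33, 31), (28, 30, 28), (30, 32, 31), (31, 26, 31), (31, 29, 27), (64, 66, 63), (154, 155, 148), (163, 166, 156), (150, 152, 145)]
167 [(155, 157, 149), (148, 148, 154), (74, 122, 222), (67, 126, 231), (64, 124, 230), (69, 130, 231)] | [(51, 86, 164), (35, 62, 124), (36, 65, 121), (40, 67, 124), (39, 53, 92), (28, 27, 26), (29, 30, 30), (31, 32, 31), (34, 32, 33), (39, 42, 39), (49, 51, 50), (51, 51, 51), (47, 45, 46), (90, 77, 59), (157, 155, 147), (158, 158, 154), (148, 147, 141)]
171 [(160, 160, 149), (147, 150, 155), (79, 125, 224), (62, 123, 228), (64, 123, 229), (68, 127, 231)] | [(41, 65, 125), (39, 64, 121), (36, 62, 122), (34, 59, 118), (34, 44, 74), (31, 28, 29), (30, 31, 32), (34, 35, 39), (44, 46, 42), (47, 47, 49), (52, 51, 51), (44, 43, 45), (43, 41, 44), (113, 100, 8
[... 413 characters left out ...]

179 [(162, 164, 156), (162, 162, 160), (91, 126, 202), (58, 117, 225), (65, 125, 230), (64, 123, 231)] | [(35, 63, 121), (36, 67, 122), (32, 56, 116), (38, 64, 121), (30, 35, 57), (24, 26, 24), (30, 32, 29), (27, 30, 30), (33, 33, 34), (34, 34, 33), (28, 28, 29), (27, 28, 32), (34, 30, 27), (86, 74, 54), (89, 90, 84), (83, 83, 79), (80, 82, 77)]
183 [(155, 157, 150), (165, 163, 158), (163, 163, 156), (162, 161, 154), (157, 157, 151), (161, 159, 151)] | [(38, 66, 123), (37, 62, 121), (39, 64, 122), (31, 54, 112), (32, 37, 52), (29, 26, 28), (29, 26, 27), (25, 31, 29), (28, 28, 27), (23, 24, 24), (33, 33, 31), (29, 31, 31), (38, 38, 37), (76, 77, 75), (85, 86, 82), (88, 87, 84), (82, 84, 80)]
```

```bash
python3 - <<'E'
from h import *
c=np.load('w3.npy',allow_pickle=True).item()
print(-c['R'].T@c['t'])
print(ray(c,[(231,170),(309.5,172)],.036),ray(c,[(309.5,172)],.0), ray(c,[(231,170)],.0))
print(ray(c,[(270,156.5),(270,184)],.036), ray(c,[(270,156.5)],0))
# check case estimate: project model pockets at z=.018 
th=np.radians(.66);R=np.array([[np.cos(th),-np.sin(th)],[np.sin(th),np.cos(th)]])
M=np.array([[-60,-81],[-60,-39],[-60,-21],[-60,21],[-60,39],[-60,81]])/1000
W=M@R.T+[.5608,-.0439]; print(proj(c,np.c_[W,np.full(6,.018)]).round(1).tolist())
for y in (225,): print([int(c['frame'][y,x].mean()) for x in range(410,570,1)])
E
```

```text
[ 0.37544202 -0.29145141  0.44032538]
[[ 0.44200017 -0.41704703  0.036     ]
 [ 0.44346617 -0.30817025  0.036     ]] [[ 0.44952285 -0.30965885  0.        ]] [[ 0.44792632 -0.42822972  0.        ]]
[[ 0.42272106 -0.36228876  0.036     ]
 [ 0.46114525 -0.36366197  0.036     ]] [[ 0.42693066 -0.36859592  0.        ]]
[[431.4, 209.9], [459.3, 209.9], [471.3, 209.9], [499.2, 210.0], [511.2, 210.0], [539.1, 210.0]]
[51, 44, 48, 73, 100, 143, 186, 205, 207, 208, 206, 203, 207, 205, 207, 207, 208, 208, 203, 170, 121, 103, 102, 101, 102, 101, 100, 104, 102, 98, 105, 101, 103, 104, 100, 103, 102, 99, 104, 97, 98, 97, 83, 75, 83, 95, 123, 175, 203, 207, 205, 207, 206, 203, 207, 207, 202, 205, 177, 130, 99, 102, 98, 97, 101, 101, 99, 96, 97, 96, 99, 99, 95, 96, 97, 99, 97, 99, 96, 96, 96, 88, 87, 86, 91, 111, 161, 201, 206, 204, 204, 204, 204, 207, 204, 206, 199, 183, 142, 101, 93, 95, 97, 96, 96, 96, 95, 96, 99, 94, 93, 95, 100, 94, 93, 92, 98, 94, 97, 90, 83, 85, 84, 83, 101, 155, 195, 203, 203, 202, 200, 206, 203, 201, 202, 195, 203, 202, 201, 199, 200, 197, 165, 100, 53, 43, 45, 38, 37, 38, 36, 37, 40, 38, 40, 54, 69, 95, 122, 144]
```

Call:
apply_moves([
  [0.4, -3.7, 0],
  [0.4, -3.7, 0],
  [0, 0, 2.2],
  [0, 0, 2.2],
  [0, 0, 2.2],
  [0, 0, 2.2],
  [0, 0, 2.2],
  [0, 0, 2.2],
], twist=[0, 0, 0.182, 0.182, 0.182, 0.182, 0.182, 0.182], gripper=6.5)

```text
t: 12.0
tool_pos: [0.444, -0.3637, 0.1673]
orientation: [1.623, 2.69, -0.0]
force: [0.2, 0.6, 0.2]
opening: 0.0647
gripper_force: 0.0
```

Call:
apply_moves([
  [0, 0, 2.2],
  [0, 0, 2.2],
  [0, 0, 2.2],
  [0, 0, 0],
  [0, 0, 0],
  [0, 0, 0],
], twist=[0.182, 0.182, 0.182, 0, 0, 0])

```text
t: 12.75
tool_pos: [0.4445, -0.365, 0.1032]
orientation: [2.278, 2.16, 0.0]
force: [-0.0, 0.1, 0.1]
opening: 0.0647
gripper_force: 0.0
```

```bash
python3 - <<'E'
from h import *
s=robot.read_state(); print(s['tool_pos'],s['orientation'],s['q'][[0,5]])
c=np.load('w2.npy',allow_pickle=True).item(); print(-c['R'].T@c['t'])
g=c['frame'].mean(2)
th=np.radians(.66);R=np.array([[np.cos(th),-np.sin(th)],[np.sin(th),np.cos(th)]])
for X in (-55,-40,-20):
    M=np.array([[X,y] for y in(-109,-81,-39,-21,21,39,81,109)])/1000
    W=M@R.T+[.5608,-.0439]; p=proj(c,np.c_[W,np.full(8,.018)]); print(X,p.round(1).tolist())
    y=int(round(p[:,1].mean())); row=g[y-1:y+2].mean(0)
    d=np.abs(np.diff(row)); print(y,[(x,int(d[x])) for x in range(185,470) if d[x]>14 and d[x]>=d[x-1] and d[x]>=d[x+1]])
EOF
E
```

```text
[ 0.4444605  -0.36498335  0.10320212] [2.27813955e+00 2.15988768e+00 1.44151565e-04] [-0.77667413 -0.72339956]
[ 0.48815756 -0.04571935  0.26397295]
-55 [[191.0, 142.6], [225.0, 142.7], [276.1, 142.7], [297.9, 142.7], [349.0, 142.7], [370.8, 142.7], [421.9, 142.7], [455.9, 142.7]]
143 [(190, 78), (225, 53), (241, 29), (264, 28), (275, 43), (297, 62), (347, 45), (370, 90), (392, 22), (414, 31), (420, 64), (453, 64), (467, 18)]
-40 [[193.2, 160.9], [226.7, 160.9], [276.8, 160.9], [298.3, 160.9], [348.5, 161.0], [370.0, 161.0], [420.2, 161.0], [453.7, 161.0]]
161 [(192, 76), (226, 55), (237, 28), (261, 34), (276, 40), (298, 47), (336, 17), (347, 68), (367, 53), (387, 33), (418, 56), (450, 55), (464, 18), (469, 20)]
-20 [[196.0, 184.3], [228.7, 184.3], [277.8, 184.3], [298.8, 184.4], [347.9, 184.4], [369.0, 184.4], [418.1, 184.4], [450.8, 184.4]]
184 [(195, 79), (228, 50), (236, 19), (260, 14), (277, 46), (298, 48), (306, 39), (331, 41), (344, 23), (346, 65), (363, 60), (368, 24), (384, 26), (416, 52), (450, 74), (462, 17), (466, 25)]Traceback (most recent call last):
  File "<stdin>", line 11, in <module>
NameError: name 'EOF' is not defined
```

Call:
apply_moves([
  [0.2, 0, 1.5],
  [0, 0, 1.5],
  [0, 0, 1.5],
  [0, 0, 1.2],
  [0, 0, 0.4],
  [0, 0, 0],
], twist=[0, 0, 0, 0, 0, 0])

```text
t: 13.5
tool_pos: [0.4437, -0.3624, 0.0403]
orientation: [-2.282, -2.158, 0.0]
force: [0.3, 0.7, -0.4]
opening: 0.065
gripper_force: 0.0
```

Call:
apply_moves([
  [0, 0, 0],
  [0, 0, 0],
  [0, 0, 0],
  [0, 0, 0],
  [0, 0, 0],
], twist=[0, 0, 0, 0, 0], gripper=2.5, squeeze=30)

```text
t: 14.12
tool_pos: [0.444, -0.3626, 0.0409]
orientation: [2.282, 2.158, 0.0]
force: [0.2, 0.1, 2.3]
opening: 0.0321
gripper_force: 30.0
```

Call:
apply_moves([
  [0, 0, -1],
  [0, 0, -3],
  [0, 0, -3],
  [0, 0, -1],
  [0, 0, -1],
  [0, 0, -1],
  [0, 0, -1],
  [0, 0, 0],
], twist=[0, 0, 0, -0.182, -0.182, -0.182, -0.182, -0.182])

```text
t: 15.12
tool_pos: [0.4442, -0.3629, 0.1523]
orientation: [1.093, 2.944, -0.001]
force: [0.0, -0.5, -0.9]
opening: 0.0316
gripper_force: 30.0
```

Call:
apply_moves([
  [0, 0, 0],
  [0, 0, 0],
  [0, 0, 0],
  [0, 0, 0],
  [0, 0, 0],
  [0, 0, 0],
], twist=[-0.182, -0.182, -0.182, -0.182, 0, 0])

```text
t: 15.88
tool_pos: [0.4438, -0.3625, 0.1509]
orientation: [-0.011, 3.142, -0.0]
force: [0.2, 0.1, -0.8]
opening: 0.0315
gripper_force: 30.0
```

Call:
apply_moves([
  [-0.9, 1.7, 0],
  [-1.7, 3.7, 0],
  [-1.8, 4, 0],
  [-1.8, 4, 0],
  [-1.8, 4, 0],
  [-1.7, 3.7, 0],
  [-1.4, 2.9, 0],
  [-0.8, 1.7, 0],
], twist=[0, 0, 0, 0, 0, 0, 0, 0])

```text
t: 16.88
tool_pos: [0.5604, -0.1017, 0.1507]
orientation: [-0.019, 3.142, 0.001]
force: [-1.1, 0.5, -1.2]
opening: 0.032
gripper_force: 30.0
```

Call:
apply_moves([
  [0, 0, 0],
  [0, 0, 1.5],
  [0, 0, 2],
  [0, 0, 2],
  [0, 0, 0.5],
  [0, 0, 0],
  [0, 0, 0],
], twist=[0, 0, 0, 0, 0, 0, 0])

```text
t: 17.75
tool_pos: [0.5605, -0.1044, 0.0914]
orientation: [-0.018, 3.14, -0.001]
force: [0.0, -0.4, -1.5]
opening: 0.0317
gripper_force: 30.0
```

```bash
python3 - <<'E'
from h import *
s=robot.read_state(); print(s['tool_pos'],s['orientation'])
c=cam('wrist'); save(c,'w4.png'); np.save('w4.npy',c,allow_pickle=True)
E
```

```text
[ 0.56048029 -0.10436977  0.09141888] [-1.76293897e-02  3.14034380e+00 -6.07146954e-04]
```

View pics/w4.png

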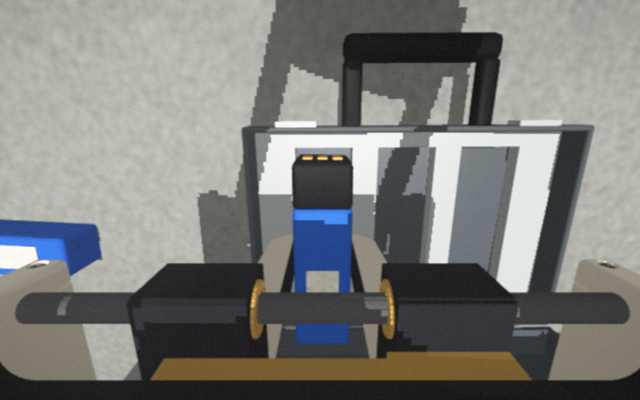

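The pack hangs over the -y pocket at (322,200), cap towards the robot, with the pocket's front edge at row 148. I check the pack's front edge against the pocket numerically.

```bash
python3 - <<'E'
from h import *
c=np.load('w4.npy',allow_pickle=True).item()
zb=.0914-.0405
print(proj(c,[[.5055,-.1204,zb],[.5055,-.0884,zb],[.5055,-.1204,zb+.036],[.5055,-.0884,zb+.036]]).round(1))
print('seen bottom-front at z',ray(c,[(322,154.5),(294,160),(351,160)],zb))
g=c['frame'].mean(2)
th=np.radians(.66);R=np.array([[np.cos(th),-np.sin(th)],[np.sin(th),np.cos(th)]])
W=np.array([[-60,-81],[-60,-39],[-60,-21],[-60,21],[-60,39],[-60,81]])/1000@R.T+[.5608,-.0445]
print(proj(c,np.c_[W,np.full(6,.018)]).round(1).tolist())
row=g[152:155].mean(0); d=np.abs(np.diff(row)); print([(x,int(d[x])) for x in range(240,580) if d[x]>20 and d[x]>=d[x-1] and d[x]>=d[x+1]])
col=g[:,310:340].mean(1); print([int(v) for v in col[125:165]])
col=g[:,480:500].mean(1); print([int(v) for v in col[125:165]])
E
```

```text
[[298.7 155.9]
 [351.  156.5]
 [293.1 164.3]
 [357.9 165. ]]
seen bottom-front at z [[ 0.50448236 -0.10616288  0.0509    ]
 [ 0.5080227  -0.1233109   0.0509    ]
 [ 0.50763267 -0.08832882  0.0509    ]]
[[294.1, 145.3], [352.8, 145.3], [377.9, 145.2], [436.6, 145.2], [461.8, 145.2], [520.5, 145.2]]
[(242, 47), (255, 28), (265, 55), (294, 64), (349, 26), (351, 63), (377, 48), (391, 37), (418, 33), (434, 54), (460, 52), (506, 23), (517, 52), (555, 52)]
[155, 128, 123, 126, 133, 125, 107, 101, 123, 173, 240, 247, 246, 246, 246, 245, 245, 245, 245, 245, 245, 243, 218, 173, 158, 156, 157, 157, 149, 113, 84, 87, 124, 149, 117, 61, 40, 43, 45, 49]
[65, 95, 114, 120, 114, 100, 91, 136, 199, 230, 233, 233, 232, 232, 232, 232, 233, 232, 232, 233, 230, 181, 118, 114, 123, 123, 123, 123, 124, 123, 124, 123, 123, 123, 122, 123, 123, 123, 121, 123]
```

Call:
apply_moves([
  [-0.2, 0, 0],
  [0, 0, 1],
  [0, 0, 1],
  [0, 0, 1],
  [0, 0, 0.7],
  [0, 0, 0.4],
  [0, 0, 0.2],
  [0, 0, 0],
], twist=[0, 0, 0, 0, 0, 0, 0, 0])

```text
t: 18.8
tool_pos: [0.562, -0.1042, 0.0477]
orientation: [-0.018, 3.141, -0.0]
force: [-0.1, -0.3, -0.7]
opening: 0.0315
gripper_force: 30.0
```

Call:
apply_moves([
  [0, 0, 0.1],
  [0, 0, 0],
  [0, 0, 0],
], twist=[0, 0, 0])

```text
t: 19.18
tool_pos: [0.5622, -0.1042, 0.047]
orientation: [-0.018, 3.141, -0.0]
force: [-0.2, -0.6, 0.6]
opening: 0.032
gripper_force: 30.0
```

Call:
apply_moves([
  [0, 0, 0],
  [0, 0, 0],
  [0, 0, 0],
  [0, 0, -1.5],
  [0, 0, -2.5],
  [0, 0, -3],
  [0, 0, -3],
  [0, 0, -2],
], twist=[0, 0, 0, 0, 0, 0, 0, 0], gripper=4.2)

```text
t: 20.18
tool_pos: [0.5627, -0.1044, 0.1695]
orientation: [-0.018, 3.139, -0.001]
force: [0.6, -1.1, 0.2]
opening: 0.042
gripper_force: 0.0
```

Call:
apply_moves([
  [1.2, -3.5, -1.2],
  [1.2, -3.5, -1.2],
  [1.2, -3.5, -1.2],
  [1.2, -3.5, -1.2],
  [1.2, -3.5, -1.2],
  [1.2, -3.5, -1.2],
  [1, -3.4, -1.2],
  [0, 0, 0],
], twist=[0, 0, 0, 0, 0, 0, 0, 0], gripper=6.5)

```text
t: 21.18
tool_pos: [0.482, -0.3515, 0.2521]
orientation: [-0.013, 3.14, -0.003]
force: [0.2, -0.1, -0.1]
opening: 0.065
gripper_force: 0.0
```

Call:
apply_moves([
  [0, 0, 0],
  [0, 0, 0],
], twist=[0, 0])

```text
t: 21.42
tool_pos: [0.4828, -0.3479, 0.2501]
orientation: [0.019, -3.141, -0.001]
force: [-0.1, -0.6, -0.2]
opening: 0.0651
gripper_force: 0.0
```

```bash
cat >> meas.py <<'E'
def ends(c,guess,zt=.036):
    """edge pixels through pack near guess (x,y); pack length along ~y. Prints positions."""
    hsv=cv2.cvtColor(c['frame'],cv2.COLOR_RGB2HSV)
    bl=cv2.inRange(hsv,(105,120,50),(125,255,255)); u,v=proj(c,[*guess,zt])[0]
    k,l,st,ce=cv2.connectedComponentsWithStats(bl)
    i=1+np.argmin(np.hypot(*(ce[1:]-[u,v]).T)+1e3*(st[1:,4]<150))
    P=np.argwhere(l==i)[:,::-1].astype(np.float32); print('blob',st[i],ce[i].round(1),'pred',u,v)
    T=ray(c,P,zt)[:,:2]; (a,b),(w,h),an=cv2.minAreaRect(T.astype(np.float32)); print('blue rect',(round(a,4),round(b,4)),(round(w,4),round(h,4)),round(an,1))
    r=int(ce[i][1]); g=c['frame'].astype(int)
    d=np.abs(np.diff(g[r-2:r+3].mean(0),axis=0)).sum(1)
    for x in range(int(u)-95,int(u)+95):
        if 0<x<638 and d[x]>40 and d[x]>=d[x-1] and d[x]>=d[x+1]:
            print(x+.5,int(d[x]),g[r,x+4],'top',ray(c,[(x+.5,r)],zt)[0,:2].round(4),'bot',ray(c,[(x+.5,r)],0)[0,:2].round(4))
E
python3 - <<'E'
from meas import *
c=cam('wrist'); save(c,'w5.png'); np.save('w5.npy',c,allow_pickle=True); print(-c['R'].T@c['t'],robot.read_state()['tool_pos'])
ends(c,(.5825,-.348))
E
```

```text
[ 0.40743416 -0.3500031   0.39028252] [ 0.48286278 -0.34790615  0.25015091]
blob [ 298  238   65   33 1561] [328.2 252.5] pred 321.7103001392289 259.01939599817695
blue rect (0.5749, -0.3372) (0.0847, 0.0436) 87.9
258.5 79 [30 26 26] top [ 0.5734 -0.4312] bot [ 0.5902 -0.4394]
269.5 136 [156 155 146] top [ 0.5732 -0.4167] bot [ 0.59   -0.4235]
280.5 148 [28 22 25] top [ 0.573  -0.4023] bot [ 0.5899 -0.4076]
297.5 47 [ 32  58 121] top [ 0.5728 -0.3799] bot [ 0.5896 -0.383 ]
362.5 96 [163 161 158] top [ 0.5717 -0.2945] bot [ 0.5884 -0.2889]
375.5 146 [21 22 20] top [ 0.5715 -0.2774] bot [ 0.5882 -0.27  ]
385.5 90 [124 116 106] top [ 0.5714 -0.2643] bot [ 0.588  -0.2556]
```

View pics/w5.png

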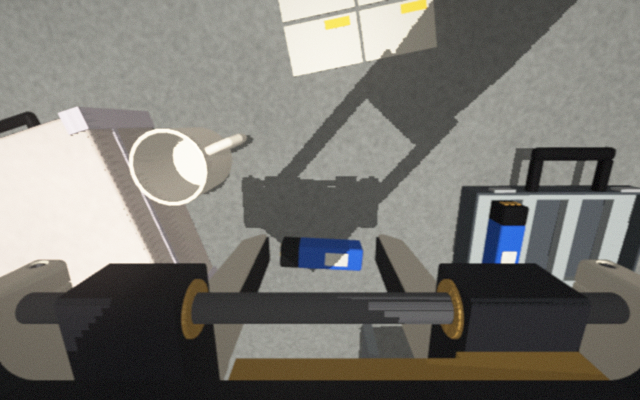

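The view shows the first pack seated in the -y pocket (507,240), and the second pack spanning px 280–362 at row 252.

Call:
apply_moves([
  [-3.3, 0, 0],
  [-3.3, -0.1, 0],
  [-3.3, -0.1, 0],
  [0, 0, 1.5],
  [0, 0, 1.5],
  [0, 0, 1.5],
  [0, 0, 1.5],
  [0, 0, 1.5],
], twist=[0, 0, 0, 0.18, 0.18, 0.18, 0.18, 0.18])

```text
t: 22.48
tool_pos: [0.5819, -0.3488, 0.1748]
orientation: [-1.357, -2.833, -0.0]
force: [0.6, -0.7, 0.1]
opening: 0.065
gripper_force: 0.0
```

Call:
apply_moves([
  [0, 0, 1.8],
  [0, 0, 1.8],
  [0, 0, 1.8],
  [0, 0, 1.8],
  [0, 0, 0],
  [0, 0, 0],
  [0, 0, 0],
], twist=[0.18, 0.18, 0.18, 0.18, 0, 0, 0])

```text
t: 23.35
tool_pos: [0.5823, -0.3502, 0.105]
orientation: [2.259, 2.181, 0.001]
force: [0.4, 0.2, 0.6]
opening: 0.0648
gripper_force: 0.0
```

Call:
apply_moves([
  [0.17, 0, 1.6],
  [0, 0, 1.6],
  [0, 0, 1.6],
  [0, 0, 1.2],
  [0, 0, 0.4],
  [0, 0, 0],
], twist=[0, 0, 0, 0, 0, 0])

```text
t: 24.1
tool_pos: [0.5816, -0.3482, 0.0394]
orientation: [-2.263, -2.179, 0.0]
force: [0.4, 0.6, 0.2]
opening: 0.0651
gripper_force: 0.0
```

Call:
apply_moves([
  [0, 0, 0],
  [0, 0, 0],
  [0, 0, 0],
  [0, 0, 0],
  [0, 0, 0],
], twist=[0, 0, 0, 0, 0], gripper=2.5)

```text
t: 24.72
tool_pos: [0.5819, -0.3484, 0.0399]
orientation: [2.263, 2.179, 0.0]
force: [0.1, 1.1, 1.3]
opening: 0.0321
gripper_force: 30.0
```

Call:
apply_moves([
  [0, 0, -1],
  [0, 0, -3],
  [0, 0, -3],
  [0, 0, -1],
  [0, 0, -1],
  [0, 0, -1],
  [0, 0, -1],
  [0, 0, 0],
], twist=[0, 0, 0, -0.18, -0.18, -0.18, -0.18, -0.18])

```text
t: 25.72
tool_pos: [0.5823, -0.3487, 0.1516]
orientation: [1.081, 2.948, -0.001]
force: [-0.1, 0.7, -1.2]
opening: 0.0319
gripper_force: 30.0
```

Call:
apply_moves([
  [0, 0, 0],
  [0, 0, 0],
  [0, 0, 0],
  [0, 0, 0],
  [0, 0, 0],
  [0, 0, 0],
], twist=[-0.18, -0.18, -0.18, -0.18, 0, 0])

```text
t: 26.48
tool_pos: [0.5817, -0.3482, 0.1499]
orientation: [-0.011, 3.142, -0.0]
force: [0.6, 0.7, -0.4]
opening: 0.0316
gripper_force: 30.0
```

Call:
apply_moves([
  [0, 1.5, 0],
  [0.2, 3.5, 0],
  [0.2, 4.5, 0],
  [0.2, 4.5, 0],
  [0.2, 4.5, 0],
  [0.2, 4.5, 0],
  [0.2, 4.5, 0],
  [0.2, 4.3, 0],
], twist=[0, 0, 0, 0, 0, 0, 0, 0])

```text
t: 27.48
tool_pos: [0.5635, -0.028, 0.1498]
orientation: [-0.016, 3.141, 0.001]
force: [0.2, 0.3, -1.7]
opening: 0.0317
gripper_force: 30.0
```

Call:
apply_moves([
  [0.16, 3, 0],
  [0, 1.5, 0],
  [0, 0, 1],
  [0, 0, 2],
  [0, 0, 2],
  [0, 0, 1],
  [0, 0, 0],
  [0, 0, 0],
], twist=[0, 0, 0, 0, 0, 0, 0, 0])

```text
t: 28.48
tool_pos: [0.5625, 0.0143, 0.0901]
orientation: [-0.017, 3.141, -0.0]
force: [-0.3, 0.2, -1.1]
opening: 0.0318
gripper_force: 30.0
```

```bash
cat > pk.py <<'E'
from h import *
import sys
name,yc=sys.argv[1],float(sys.argv[2])
c=cam('wrist'); save(c,name+'.png'); np.save(name+'.npy',c,allow_pickle=True)
s=robot.read_state(); tp=s['tool_pos']; print(tp,s['orientation'],s['opening'])
th=np.radians(.66);R=np.array([[np.cos(th),-np.sin(th)],[np.sin(th),np.cos(th)]])
yy=(-81,-39,-21,21,39,81)
W=np.array([[-60,y] for y in yy])/1000@R.T+[.5625,-.0455]
p=proj(c,np.c_[W,np.full(6,.018)]); print('pockets pred',p.round(1).tolist())
g=c['frame'].astype(int); r=int(p[:,1].mean())+4
d=np.abs(np.diff(g[r-1:r+2].mean(0),axis=0)).sum(1)
print('edges row',r,[(x+.5,int(d[x])) for x in range(150,600) if d[x]>50 and d[x]>=d[x-1] and d[x]>=d[x+1]])
zb=tp[2]-.040
q=proj(c,[[tp[0]-.055,tp[1]-.016,zb],[tp[0]-.055,tp[1]+.016,zb]]); print('pack bottom front pred',q.round(1).tolist())
xm=int(q[:,0].mean()); col=g[:,xm-8:xm+8].mean((1,2)); a=int(p[0,1]); print('col',a-8,[int(v) for v in col[a-8:a+40]])
r2=int(q[0,1])+6; d=np.abs(np.diff(g[r2-1:r2+2].mean(0),axis=0)).sum(1)
print('row',r2,[(x+.5,int(d[x])) for x in range(xm-50,xm+50) if d[x]>50 and d[x]>=d[x-1] and d[x]>=d[x+1]])
E
python3 pk.py w6 60
```

```text
[0.5627309  0.01438338 0.0904904 ] [-1.73116598e-02  3.14013858e+00 -1.81778090e-04] 0.03181655483845536
pockets pred [[125.3, 143.2], [184.4, 143.1], [209.8, 143.1], [268.9, 143.1], [294.2, 143.1], [353.4, 143.0]]
edges row 147 [(152.5, 77), (160.5, 64), (183.5, 61), (186.5, 150), (208.5, 140), (217.5, 53), (244.5, 93), (270.5, 146), (296.5, 161), (351.5, 116), (353.5, 190), (364.5, 197), (393.5, 84), (403.5, 113), (407.5, 77), (556.5, 126)]
pack bottom front pred [[298.6, 156.5], [351.2, 157.1]]
col 135 [246, 246, 246, 247, 246, 247, 235, 164, 147, 160, 162, 161, 160, 160, 158, 159, 159, 160, 151, 106, 84, 86, 88, 89, 90, 90, 93, 101, 119, 136, 145, 151, 159, 164, 167, 168, 168, 167, 167, 167, 168, 167, 167, 168, 167, 166, 167, 166]
row 162 [(293.5, 164), (350.5, 61), (353.5, 177), (361.5, 204)]
```

Call:
apply_moves([
  [0, 0.13, 0],
  [0, 0, 1],
  [0, 0, 1],
  [0, 0, 1],
  [0, 0, 0.7],
  [0, 0, 0.4],
  [0, 0, 0.2],
  [0, 0, 0],
], twist=[0, 0, 0, 0, 0, 0, 0, 0])

```text
t: 29.52
tool_pos: [0.5621, 0.0158, 0.0467]
orientation: [-0.018, 3.141, -0.0]
force: [0.7, -0.3, -1.1]
opening: 0.0316
gripper_force: 30.0
```

Call:
apply_moves([
  [0, 0, 0.1],
  [0, 0, 0],
  [0, 0, 0],
], twist=[0, 0, 0])

```text
t: 29.9
tool_pos: [0.5622, 0.0159, 0.0459]
orientation: [-0.018, 3.141, -0.0]
force: [0.7, 1.2, -0.1]
opening: 0.0318
gripper_force: 30.0
```

Call:
apply_moves([
  [0, 0, 0],
  [0, 0, 0],
  [0, 0, 0],
  [0, 0, -1.5],
  [0, 0, -2.5],
  [0, 0, -3],
  [0, 0, -3],
  [0, 0, -2],
], twist=[0, 0, 0, 0, 0, 0, 0, 0], gripper=4.2)

```text
t: 30.9
tool_pos: [0.5629, 0.0158, 0.1685]
orientation: [-0.018, 3.139, -0.0]
force: [0.9, 0.1, 0.4]
opening: 0.042
gripper_force: 0.0
```

Call:
apply_moves([
  [0.35, 4.1, -1.1],
  [0.35, 4.1, -1.1],
  [0.35, 4.1, -1.1],
  [0.35, 4.1, -1.1],
  [0.35, 4.1, -1.1],
  [0.35, 4.1, -1.1],
  [0.35, 4.1, -1.1],
  [0.35, 4.1, -1.1],
], twist=[0, 0, 0, 0, 0, 0, 0, 0], gripper=6.5)

```text
t: 31.9
tool_pos: [0.5299, 0.3448, 0.2543]
orientation: [0.018, -3.141, 0.0]
force: [0.1, 0.2, -0.0]
opening: 0.0651
gripper_force: 0.0
```

Call:
apply_moves([
  [0, 0, 0],
  [0, 0, 0],
  [0, 0, 0],
], twist=[0, 0, 0])

```text
t: 32.28
tool_pos: [0.5304, 0.3423, 0.2531]
orientation: [0.016, -3.141, 0.001]
force: [0.8, -0.7, 0.3]
opening: 0.0652
gripper_force: 0.0
```

```bash
python3 - <<'E'
from meas import *
c=cam('wrist'); save(c,'w7.png'); np.save('w7.npy',c,allow_pickle=True); print(-c['R'].T@c['t'],robot.read_state()['tool_pos'])
ends(c,(.6275,.345))
E
```

```text
[0.45506628 0.34055772 0.39336992] [0.53048877 0.34229957 0.25324772]
blob [ 284  239   66   34 1540] [317.7 253.9] pred 324.32044908205063 256.21856687492885
blue rect (0.6262, 0.334) (0.0435, 0.0852) 6.0
257.5 86 [34 36 33] top [0.6237 0.2562] bot [0.6407 0.2478]
269.5 70 [85 87 83] top [0.6236 0.2722] bot [0.6406 0.2653]
283.5 49 [ 37  66 128] top [0.6234 0.2908] bot [0.6403 0.2857]
316.5 43 [ 62  90 147] top [0.6229 0.3346] bot [0.6399 0.334 ]
321.5 44 [ 62 131 238] top [0.6229 0.3412] bot [0.6398 0.3413]
347.5 130 [43 41 43] top [0.6225 0.3757] bot [0.6394 0.3792]
365.5 169 [177 178 172] top [0.6223 0.3996] bot [0.6391 0.4055]
375.5 155 [34 31 30] top [0.6221 0.4129] bot [0.639  0.4201]
386.5 95 [138 135 118] top [0.622  0.4274] bot [0.6388 0.4362]
```

View pics/w7.png

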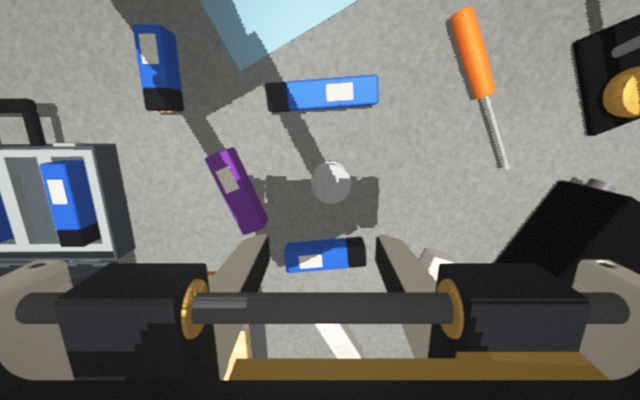

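Both side pockets are filled. The third pack spans px 283–365 at row 254, about 6° turned; the spool at (331,182) is clear of it.

Call:
apply_moves([
  [-3.3, 0.1, 0],
  [-3.3, 0.1, 0],
  [-3.3, 0, 0],
  [0, 0, 1.5],
  [0, 0, 1.5],
  [0, 0, 1.5],
  [0, 0, 1.5],
  [0, 0, 1.5],
], twist=[0, 0, 0, 0.164, 0.164, 0.164, 0.164, 0.164])

```text
t: 33.33
tool_pos: [0.6295, 0.3454, 0.1779]
orientation: [-1.246, -2.884, 0.001]
force: [-0.2, -0.2, 0.2]
opening: 0.0649
gripper_force: 0.0
```

Call:
apply_moves([
  [0, 0, 1.8],
  [0, 0, 1.8],
  [0, 0, 1.8],
  [0, 0, 1.8],
  [0, 0, 0],
  [0, 0, 0],
  [0, 0, 0],
], twist=[0.164, 0.164, 0.164, 0.164, 0, 0, 0])

```text
t: 34.2
tool_pos: [0.6301, 0.3467, 0.1081]
orientation: [2.098, 2.337, 0.003]
force: [-1.0, -0.2, -0.1]
opening: 0.0652
gripper_force: 0.0
```

Call:
apply_moves([
  [-0.1, 0, 1.6],
  [0, 0, 1.6],
  [0, 0, 1.6],
  [0, 0, 1.3],
  [0, 0, 0.5],
  [0, 0, 0],
], twist=[0, 0, 0, 0, 0, 0])

```text
t: 34.95
tool_pos: [0.6293, 0.3455, 0.0401]
orientation: [-2.1, -2.336, 0.001]
force: [-0.1, 0.1, -0.2]
opening: 0.065
gripper_force: 0.0
```

Call:
apply_moves([
  [0, 0, 0],
  [0, 0, 0],
  [0, 0, 0],
  [0, 0, 0],
  [0, 0, 0],
], twist=[0, 0, 0, 0, 0], gripper=2.5)

```text
t: 35.58
tool_pos: [0.6299, 0.3458, 0.0412]
orientation: [2.1, 2.336, 0.001]
force: [0.8, 1.0, 0.9]
opening: 0.0317
gripper_force: 30.0
```

Call:
apply_moves([
  [0, 0, -1],
  [0, 0, -3],
  [0, 0, -3],
  [0, 0, -1],
  [0, 0, -1],
  [0, 0, -1],
  [0, 0, -1],
  [0, 0, 0],
], twist=[0, 0, 0, -0.164, -0.164, -0.164, -0.164, -0.164])

```text
t: 36.58
tool_pos: [0.6298, 0.3459, 0.1524]
orientation: [0.987, 2.981, 0.002]
force: [-0.1, 0.1, -0.5]
opening: 0.0313
gripper_force: 30.0
```

Call:
apply_moves([
  [0, 0, 0],
  [0, 0, 0],
  [0, 0, 0],
  [0, 0, 0],
  [0, 0, 0],
  [0, 0, 0],
], twist=[-0.164, -0.164, -0.164, -0.164, 0, 0])

```text
t: 37.33
tool_pos: [0.6293, 0.3456, 0.1508]
orientation: [0.012, -3.141, 0.0]
force: [-0.2, 0.2, -1.1]
opening: 0.0314
gripper_force: 30.0
```

Call:
apply_moves([
  [1.5, -1.5, 0],
  [1.5, -3.5, 0],
  [1.5, -4.5, 0],
  [1.5, -4.5, 0],
  [1.2, -4.5, 0],
  [0, -4.5, 0],
  [0, -4.5, 0],
  [0, -4.5, 0],
], twist=[0, 0, 0, 0, 0, 0, 0, 0])

```text
t: 38.33
tool_pos: [0.5609, 0.0235, 0.1511]
orientation: [-0.013, 3.141, -0.0]
force: [0.5, 0.2, -1.7]
opening: 0.0314
gripper_force: 30.0
```

Call:
apply_moves([
  [0, -4.5, 0],
  [0, -2.5, 0],
  [0, 0, 1],
  [0, 0, 2],
  [0, 0, 2],
  [0, 0, 1],
  [0, 0, 0],
  [0, 0, 0],
], twist=[0, 0, 0, 0, 0, 0, 0, 0])

```text
t: 39.33
tool_pos: [0.5623, -0.045, 0.0912]
orientation: [-0.018, 3.141, -0.0]
force: [0.5, 1.4, -0.1]
opening: 0.0321
gripper_force: 30.0
```

```bash
python3 pk.py w8 0
```

```text
[ 0.56245966 -0.04511061  0.0914502 ] [-1.78963066e-02  3.14023951e+00 -3.91170747e-04] 0.031850035089900794
pockets pred [[209.5, 144.3], [268.3, 144.3], [293.5, 144.3], [352.3, 144.3], [377.5, 144.3], [436.3, 144.2]]
edges row 148 [(151.5, 85), (156.5, 52), (172.5, 246), (212.5, 166), (218.5, 51), (262.5, 76), (269.5, 155), (295.5, 204), (353.5, 150), (378.5, 280), (402.5, 92), (429.5, 79), (436.5, 191), (473.5, 144), (492.5, 51), (497.5, 100)]
pack bottom front pred [[298.4, 156.4], [350.9, 157.0]]
col 136 [248, 248, 248, 248, 248, 248, 246, 213, 172, 164, 164, 163, 163, 162, 161, 162, 163, 152, 107, 83, 111, 154, 156, 109, 49, 39, 43, 46, 52, 57, 61, 67, 66, 67, 65, 66, 64, 65, 64, 63, 62, 61, 61, 60, 60, 59, 59, 58]
row 162 [(293.5, 226), (352.5, 276)]
```

Call:
apply_moves([
  [0, 0.13, 0],
  [0, 0, 1],
  [0, 0, 1],
  [0, 0, 1],
  [0, 0, 0.7],
  [0, 0, 0.4],
  [0, 0, 0.2],
  [0, 0, 0],
], twist=[0, 0, 0, 0, 0, 0, 0, 0])

```text
t: 40.38
tool_pos: [0.5619, -0.0439, 0.0477]
orientation: [-0.018, 3.141, -0.0]
force: [-0.2, -0.2, -1.5]
opening: 0.0319
gripper_force: 30.0
```

Call:
apply_moves([
  [0, 0, 0.1],
  [0, 0, 0],
  [0, 0, 0],
], twist=[0, 0, 0])

```text
t: 40.75
tool_pos: [0.5622, -0.0439, 0.0471]
orientation: [-0.018, 3.141, -0.0]
force: [0.6, -0.1, 1.6]
opening: 0.0322
gripper_force: 30.0
```

Call:
apply_moves([
  [0, 0, 0],
  [0, 0, 0],
  [0, 0, 0],
  [0, 0, -1.5],
  [0, 0, -2.5],
  [0, 0, -3],
  [0, 0, -3],
  [0, 0, -2],
], twist=[0, 0, 0, 0, 0, 0, 0, 0], gripper=4)

```text
t: 41.75
tool_pos: [0.5626, -0.044, 0.1694]
orientation: [-0.018, 3.139, -0.001]
force: [0.1, 0.6, 0.3]
opening: 0.0401
gripper_force: 0.0
```

```bash
python3 - <<'E'
from h import *
c=cam('wrist'); save(c,'w9.png'); np.save('w9.npy',c,allow_pickle=True)
a=cv2.imread('pics/w9.png'); 
for n in ('scene','side'):
    d=cam(n); np.save(n+'9.npy',d,allow_pickle=True)
    x,y,w,h=(270,150,160,130) if n=='scene' else (215,125,180,150)
    if n=='scene': t1=cv2.resize(d['frame'][y:y+h,x:x+w],(400,325),interpolation=cv2.INTER_CUBIC)
    else: t2=cv2.resize(d['frame'][y:y+h,x:x+w],(390,325),interpolation=cv2.INTER_CUBIC)
top=cv2.resize(a[110:290,100:560],(690,270))
im=np.zeros((595,790,3),np.uint8); im[:325,:400]=t1[:,:,::-1]; im[:325,400:]=t2[:,:,::-1]; im[325:,:690]=top
cv2.imwrite('pics/m9.png',im)
E
```

```text
(no output)
```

View pics/m9.png

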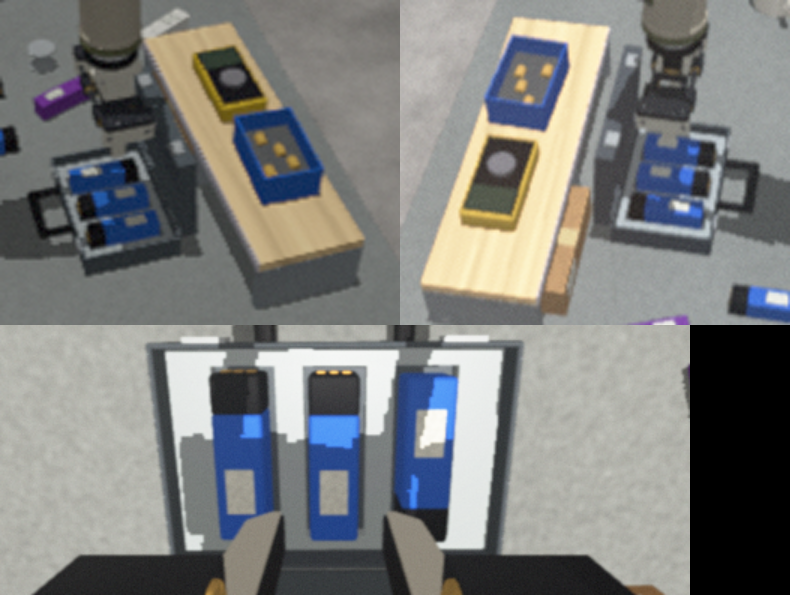

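All three packs sit in their pockets and the lid is still upright. I zoom on the lid to get its angle and the gap to the shelf items.

```bash
python3 - <<'E'
from h import *
d=np.load('side9.npy',allow_pickle=True).item()['frame'][140:240,270:350]
e=np.load('scene9.npy',allow_pickle=True).item()['frame'][165:265,300:370]
im=np.hstack([cv2.resize(d,(424,530),interpolation=cv2.INTER_CUBIC),cv2.resize(e,(371,530),interpolation=cv2.INTER_CUBIC)])
cv2.imwrite('pics/lid.png',im[:,:,::-1])
E
```

```text
(no output)
```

View pics/lid.png

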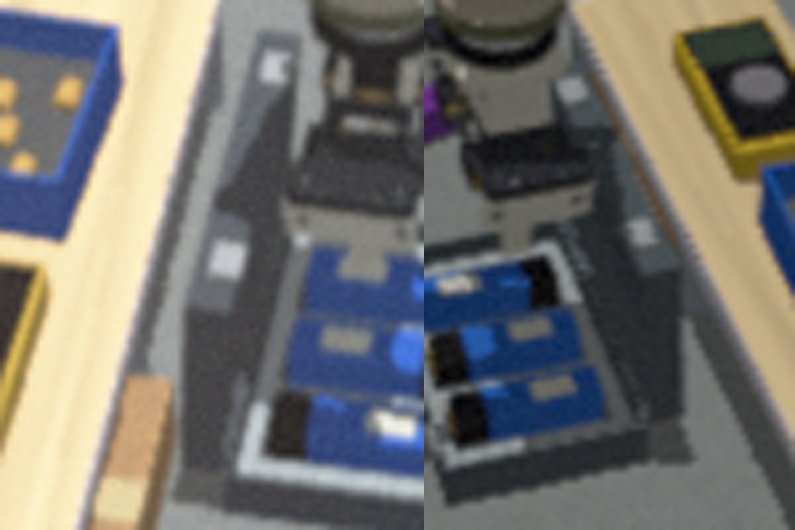

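The lid's top strip runs from (187–235,307) at the +y end to (258–298,35) at the -y end in the left half, with the bin and meter well back from the shelf edge. I triangulate it.

```bash
python3 - <<'E'
from h import *
s=np.load('side9.npy',allow_pickle=True).item(); e=np.load('scene9.npy',allow_pickle=True).item()
def planey(c,uv,y):
    d=np.array([(uv[0]-c['cx'])/c['f'],(uv[1]-c['cy'])/c['f'],1])@c['R']; o=-c['R'].T@c['t']; return (o+d*((y-o[1])/d[1])).round(4)
S=lambda X,Y:(270+X/5.3,140+Y/5.3); E=lambda X,Y:(300+(X-424)/5.3,165+Y/5.3)
yp,ym=-.0455+.113,-.0455-.113
print('+y back',planey(s,S(187,305),yp),'front',planey(s,S(235,310),yp))
print('-y back',planey(s,S(258,33),ym),'front',planey(s,S(298,38),ym))
print('scene -y front',planey(e,E(635,268),ym),'back',planey(e,E(682,265),ym), '+y',planey(e,E(560,78),yp),planey(e,E(605,85),yp))
print('board front',ray(s,[S(210,80),S(140,330)],.102),ray(e,[E(600,60),E(760,330)],.102))
print('bin front top',ray(s,[S(120,25),S(65,240)],.157),ray(e,[E(765,165)],.157),'meter',ray(s,[S(45,265)],.136))
E
```

```text
+y back [0.6488 0.0675 0.1877] front [0.6213 0.0675 0.1892]
-y back [ 0.6549 -0.1585  0.1836] front [ 0.6299 -0.1585  0.1836]
scene -y front [ 0.6235 -0.1585  0.2009] back [ 0.656  -0.1585  0.1952] +y [0.6358 0.0675 0.1792] [0.6704 0.0675 0.1649]
board front [[ 0.69592617 -0.19379522  0.102     ]
 [ 0.69194363  0.02049178  0.102     ]] [[ 0.69784346  0.1706474   0.102     ]
 [ 0.72143344 -0.1448528   0.102     ]]
bin front top [[ 0.74814525 -0.17734486  0.157     ]
 [ 0.73723472  0.00586828  0.157     ]] [[ 0.75827015 -0.03984648  0.157     ]] meter [[0.7503122 0.0092443 0.136    ]]
```

Call:
apply_moves([
  [0, 0, -3],
  [0, 0, -4],
  [0, 0, -4],
  [-3, 0, 0],
  [-4, 0, 0],
  [-4, 0, 0],
  [-2, 0, 0],
  [0, 0, 2],
], twist=[0, 0, 0, 0, 0, 0, 0, 0], gripper=0, squeeze=20)

```text
t: 42.9
tool_pos: [0.6928, -0.0424, 0.2552]
orientation: [-0.018, 3.141, -0.0]
force: [0.2, 0.1, 0.1]
opening: 0.0004
gripper_force: 0.0
```

Call:
apply_moves([
  [0, 0, 2],
  [0, 0, 2],
  [0, 0, 2.8],
  [0, 0, 0],
  [0, 0, 0],
], twist=[0, 0, 0, 0, 0])

```text
t: 43.52
tool_pos: [0.6917, -0.0424, 0.1893]
orientation: [-0.018, 3.141, -0.0]
force: [-0.8, 0.7, 0.3]
opening: 0.0006
gripper_force: 0.0
```

```bash
python3 - <<'E'
import numpy as np
from h import robot
print(robot.read_state()['tool_pos'],robot.read_state()['opening'])
a=np.linspace(1.5,0,25); s=.125
P=np.c_[.637-s*np.cos(a)+.026*np.sin(a)+.0075,.040+s*np.sin(a)+.026*np.cos(a)+.025]
print(P[0],P[-1]); d=np.diff(P,axis=0)*100
print([[round(-x,2),0,round(-z,2)] for x,z in d])
E
```

```text
[ 0.69167265 -0.04243137  0.18925014] 0.0006071134994677326
[0.66159272 0.19152604] [0.5195 0.091 ]
[[np.float64(0.79), 0, np.float64(-0.08)], [np.float64(0.8), 0, np.float64(-0.03)], [np.float64(0.8), 0, np.float64(0.02)], [np.float64(0.79), 0, np.float64(0.07)], [np.float64(0.79), 0, np.float64(0.12)], [np.float64(0.78), 0, np.float64(0.17)], [np.float64(0.77), 0, np.float64(0.21)], [np.float64(0.75), 0, np.float64(0.26)], [np.float64(0.74), 0, np.float64(0.31)], [np.float64(0.72), 0, np.float64(0.35)], [np.float64(0.69), 0, np.float64(0.4)], [np.float64(0.67), 0, np.float64(0.44)], [np.float64(0.64), 0, np.float64(0.48)], [np.float64(0.61), 0, np.float64(0.52)], [np.float64(0.57), 0, np.float64(0.56)], [np.float64(0.54), 0, np.float64(0.59)], [np.float64(0.5), 0, np.float64(0.62)], [np.float64(0.46), 0, np.float64(0.65)], [np.float64(0.42), 0, np.float64(0.68)], [np.float64(0.37), 0, np.float64(0.71)], [np.float64(0.33), 0, np.float64(0.73)], [np.float64(0.28), 0, np.float64(0.75)], [np.float64(0.23), 0, np.float64(0.76)], [np.float64(0.19), 0, np.float64(0.78)]]
```

Call:
apply_moves([
  [1, 0, -0.1],
  [1, 0, -0.1],
  [0.5, 0, 0],
  [0.5, 0, 0],
  [0.8, 0, -0.1],
  [0.8, 0, 0],
  [0.8, 0, 0],
  [0.8, 0, 0.1],
], twist=[0, 0, 0, 0, 0, 0, 0, 0])

```text
t: 44.52
tool_pos: [0.6293, -0.0431, 0.1907]
orientation: [-0.018, 3.141, -0.0]
force: [1.4, -0.4, 1.9]
opening: 0.0004
gripper_force: 0.6
```

Call:
apply_moves([
  [0.8, 0, 0.1],
  [0.8, 0, 0.15],
  [0.8, 0, 0.2],
  [0.75, 0, 0.25],
  [0.75, 0, 0.3],
  [0.7, 0, 0.35],
  [0.7, 0, 0.4],
  [0.7, 0, 0.45],
], twist=[0, 0, 0, 0, 0, 0, 0, 0])

```text
t: 45.52
tool_pos: [0.5693, -0.0438, 0.1683]
orientation: [0.018, -3.142, 0.0]
force: [0.4, 0.4, -0.8]
opening: 0.0003
gripper_force: 0.3
```

```bash
python3 - <<'E'
from h import *
d=cam('side'); e=cam('scene')
im=np.hstack([cv2.resize(d['frame'][130:240,260:400],(420,330)),cv2.resize(e['frame'][160:270,270:390],(360,330))])
cv2.imwrite('pics/lid2.png',im[:,:,::-1])
E
```

```text
(no output)
```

View pics/lid2.png

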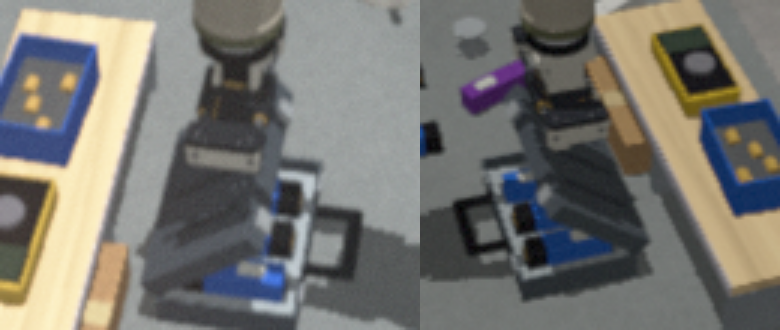

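The lid is about halfway closed and following the finger.

Call:
apply_moves([
  [0.65, 0, 0.48],
  [0.6, 0, 0.52],
  [0.57, 0, 0.56],
  [0.54, 0, 0.6],
  [0.5, 0, 0.62],
  [0.46, 0, 0.65],
  [0.42, 0, 0.68],
  [0.37, 0, 0.7],
], twist=[0, 0, 0, 0, 0, 0, 0, 0])

```text
t: 46.62
tool_pos: [0.5284, -0.0442, 0.12]
orientation: [0.018, -3.141, 0.0]
force: [0.7, 0.1, 0.3]
opening: 0.0005
gripper_force: 0.2
```

Call:
apply_moves([
  [0.33, 0, 0.73],
  [0.28, 0, 0.75],
  [0.23, 0, 0.7],
  [0.1, 0, 0.4],
  [0, 0, 0.3],
  [0, 0, 0.2],
  [0, 0, 0],
], twist=[0, 0, 0, 0, 0, 0, 0])

```text
t: 47.5
tool_pos: [0.5193, -0.0443, 0.0915]
orientation: [0.018, -3.141, 0.0]
force: [-10.1, 1.1, 17.8]
opening: 0.0007
gripper_force: 9.0
```

Call:
apply_moves([
  [0, 0, -0.5],
  [0, 0, -2],
  [1, -0.8, -4],
  [1.5, -0.8, -4],
  [1.5, -0.8, -4],
  [1.5, -0.8, -4],
  [1.5, -0.8, -4],
  [1.5, -1, -3],
], twist=[0, 0, 0, 0, 0, 0, 0, 0], gripper=9)

```text
t: 48.5
tool_pos: [0.4347, -0.0956, 0.3469]
orientation: [-0.018, 3.139, -0.001]
force: [-0.2, 0.2, -0.3]
opening: 0.0756
gripper_force: 0.0
```

Call:
apply_moves([
  [0, 0, 0],
  [0, 0, 0],
  [0, 0, 0],
], twist=[0, 0, 0])

```text
t: 48.88
tool_pos: [0.4347, -0.0948, 0.343]
orientation: [0.018, -3.139, -0.002]
force: [-0.6, 0.5, -1.0]
opening: 0.0898
gripper_force: 0.0
```

```bash
python3 - <<'E'
from h import *
c=cam('wrist'); save(c,'w10.png'); np.save('w10.npy',c,allow_pickle=True); print(-c['R'].T@c['t'],robot.read_state()['tool_pos'])
E
```

```text
[ 0.35954536 -0.09693315  0.48328765] [ 0.43465782 -0.09485293  0.34306686]
```

View pics/w10.png

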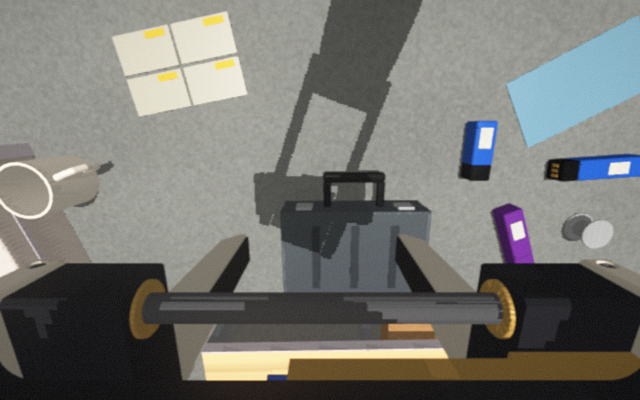

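The lid is shut (282–430, 203+), handle bar at (354,176). I use the remaining looks numerically: the wood mask of the shelf from a closer wrist pose plus both fixed cameras.

Call:
apply_moves([
  [-2.5, -1.5, 0],
  [-2.5, -1.5, 0],
  [-2.5, -1.5, 0],
  [-2.5, -1.5, 0],
  [-2.5, -1.5, 0],
  [-2.5, -1.5, 0],
  [-2.5, -1.3, 0],
  [-2, 0, 0],
], twist=[0, 0, 0, 0, 0, 0, 0, 0])

```text
t: 49.92
tool_pos: [0.6317, -0.1967, 0.3426]
orientation: [0.017, -3.139, -0.001]
force: [-0.3, 0.4, 1.0]
opening: 0.0899
gripper_force: 0.0
```

Call:
apply_moves([
  [0, 0, 0],
  [0, 0, 0],
  [0, 0, 0],
], twist=[0, 0, 0])

```text
t: 50.3
tool_pos: [0.6305, -0.1959, 0.3449]
orientation: [0.018, -3.141, 0.0]
force: [-0.0, -1.2, -1.0]
opening: 0.0902
gripper_force: 0.0
```

```bash
python3 - <<'E'
from h import *
s=robot.read_state(); print(s['tool_pos'])
M=np.array([[-.08,.267],[.08,.267],[.08,-.267],[-.08,-.267]])
for n in ('scene','side','wrist'):
    c=cam(n); np.save(n+'11.npy',c,allow_pickle=True); f=c['frame']; hsv=cv2.cvtColor(f,cv2.COLOR_RGB2HSV)
    m=cv2.inRange(hsv,(14,45,150),(30,170,255))
    k,l,st,ce=cv2.connectedComponentsWithStats(cv2.morphologyEx(m,cv2.MORPH_OPEN,np.ones((2,2))))
    o=[i for i in np.argsort(-st[1:,4])[:4]+1]; print(n,[(st[i].tolist()) for i in o])
    if n!='wrist':
        # keep comps whose centre on the shelf
        pts=np.vstack([np.argwhere(l==i)[:,::-1] for i in range(1,k) if st[i,4]>60 and abs(ray(c,ce[i],.102)[0,0]-.778)<.1 and abs(ray(c,ce[i],.102)[0,1]+.015)<.28])
        T=ray(c,pts,.102)[:,:2].astype(np.float32); r=cv2.minAreaRect(T); print(r); b=cv2.boxPoints(r); print(b.round(4).tolist())
    else:
        g=f.astype(int)
        for i in o[:3]:
            P=np.argwhere(l==i)[:,::-1]; T=ray(c,P,.102)[:,:2]; print(T.min(0).round(4),T.max(0).round(4))
E
```

```text
[ 0.6305103  -0.19589397  0.34488246]
scene [[376, 222, 41, 34, 794], [351, 198, 24, 35, 388], [360, 162, 24, 33, 159], [329, 166, 11, 19, 86]]
((0.7843555808067322, -0.019688397645950317), (0.160932257771492, 0.5310948491096497), 1.7495664358139038)
[[0.6958000063896179, 0.24330000579357147], [0.7120000123977661, -0.28760001063346863], [0.8729000091552734, -0.2827000021934509], [0.8567000031471252, 0.24819999933242798]]
side [[226, 134, 86, 132, 4216], [283, 212, 21, 50, 465], [269, 156, 6, 12, 52], [582, 44, 9, 5, 32]]
((0.7787981033325195, -0.006234586238861084), (0.16069526970386505, 0.5422112345695496), 1.833724856376648)
[[0.6898000240325928, 0.2621999979019165], [0.7071999907493591, -0.2797999978065491], [0.8677999973297119, -0.27459999918937683], [0.8503999710083008, 0.267300009727478]]
wrist [[405, 231, 235, 44, 6782], [262, 235, 140, 59, 5836], [464, 204, 128, 20, 2101], [269, 324, 63, 10, 541]]
[ 0.6972 -0.0803] [0.7667 0.2528]
[ 0.7069 -0.2814] [ 0.8013 -0.0858]
[ 0.659  -0.0014] [0.6879 0.1699]
```

```bash
cat > hd.py <<'E'
from h import *
def handle(c,guess,zt=.040,thr=50):
    """bar's outer rect from dark mask near guess"""
    u,v=proj(c,[*guess,zt])[0]; g=c['frame'].max(2)
    m=np.zeros(g.shape,np.uint8); x0,x1,y0,y1=int(u-48),int(u+48),int(v-14),int(v+9); m[y0:y1,x0:x1]=(g[y0:y1,x0:x1]<thr)*255
    k,l,st,ce=cv2.connectedComponentsWithStats(m); i=1+np.argmax(st[1:,4]); P=np.argwhere(l==i)[:,::-1]
    T=ray(c,P,zt)[:,:2]; print('pred',u.round(1),v.round(1),'comp',st[i])
    # front (robot-side) edge: topmost pixel per column ; top front edge
    F=[]
    for x in np.unique(P[:,0]):
        F.append((x,P[P[:,0]==x,1].min()-.5))
    F=np.array(F,float); F=F[3:-3]; W=ray(c,F,zt)[:,:2]; k=np.polyfit(W[:,1],W[:,0],1)
    ym=(T[:,1].min()+T[:,1].max())/2
    print('y ends',T[:,1].min().round(4),T[:,1].max().round(4),'mid',ym.round(4),'front x at mid',np.polyval(k,ym).round(4),'yaw deg',np.degrees(-k[0]).round(2))
E
python3 - <<'E'
from hd import *
c=np.load('w10.npy',allow_pickle=True).item()
for t in (40,50,60): handle(c,(.441,-.045),thr=t)
print(c['frame'][165:190:1,354].max(1), c['frame'][177,315:392].max(1))
E
```

```text
pred 355.1 177.9 comp [324 172  60  14 468]
y ends -0.0926 -0.0022 mid -0.0474 front x at mid 0.4326 yaw deg 0.95
pred 355.1 177.9 comp [323 172  61  14 615]
y ends -0.0941 -0.0015 mid -0.0478 front x at mid 0.4317 yaw deg 1.33
pred 355.1 177.9 comp [323 172  61  14 696]
y ends -0.0941 -0.0015 mid -0.0478 front x at mid 0.4312 yaw deg 0.54
[84 82 81 81 84 84 74 47 27 32 29 28 28 33 25 27 33 54 74 81 78 81 77 73
 79] [ 84  77  83  86  85  88  81  77  51  38  34  40  41  34  36  39  42  39
  38  43  35  40  45  40  31  27  32  23  28  30  26  30  25  31  31  26
  29  29  30  28  28  34  31  28  27  34  25  29  29  34  26  26  29  31
  30  41  48  50  50  47  49  43  44  47  46  50  53  48  41  64 112 152
 158 158 161 160 156]
```

Call:
apply_moves([
  [3.1, 2.5, 0],
  [3.2, 2.5, 0],
  [3.2, 2.5, 0],
  [3.2, 2.5, 0],
  [3.2, 2.5, 0],
  [3, 2.5, 0],
  [0, 0, 2],
  [0, 0, 2],
], twist=[0, 0, 0, 0, 0, 0, 0.174, 0.174], gripper=3.6)

```text
t: 51.45
tool_pos: [0.4402, -0.0479, 0.3052]
orientation: [0.534, 3.093, -0.0]
force: [-1.3, -0.3, -0.5]
opening: 0.0362
gripper_force: 0.0
```

Call:
apply_moves([
  [0, 0, 2.5],
  [0, 0, 2.5],
  [0, 0, 2.5],
  [0, 0, 2.5],
  [0, 0, 2.5],
  [0, 0, 2.5],
  [0, 0, 2],
  [0, 0, 0],
], twist=[0.174, 0.174, 0.174, 0.174, 0.174, 0.174, 0.174, 0])

```text
t: 52.45
tool_pos: [0.439, -0.0479, 0.1334]
orientation: [-2.201, -2.239, 0.002]
force: [-1.2, -1.2, -0.8]
opening: 0.0364
gripper_force: 0.0
```

Call:
apply_moves([
  [0, 0, 0],
  [0, 0, 0],
  [0, 0, 0],
], twist=[0, 0, 0])

```text
t: 52.82
tool_pos: [0.4409, -0.0483, 0.1356]
orientation: [2.201, 2.239, 0.001]
force: [-0.2, 0.5, 0.0]
opening: 0.0362
gripper_force: 0.0
```

```bash
python3 - <<'E'
from hd import *
s=robot.read_state(); print(s['tool_pos'],s['orientation'],s['q'])
c=cam('wrist'); np.save('w12.npy',c,allow_pickle=True); print(-c['R'].T@c['t']); print(proj(c,[[.44,-.0476,.04],[.432,-.0956,.04],[.448,0,.04],[.486,.066,.066]]).round(1))
E
```

```text
[ 0.44088855 -0.04834615  0.13561108] [2.20141446e+00 2.23947218e+00 1.24409603e-03] [-2.24911007e-01 -2.28280016e-01  2.03559361e+00 -4.98252399e-06
  1.33276002e+00 -2.42049110e-01]
[0.43879983 0.02549468 0.27573139]
[[321.6 211.6]
 [311.7 263.2]
 [332.7 154.7]
 [395.1  58. ]]
```

Call:
apply_moves([
  [0, 0, 2],
  [0, 0, 2],
  [0, 0, 2],
  [0, 0, 1.5],
  [0, 0, 0.7],
  [0, 0, 0.3],
  [0, 0, 0],
], twist=[0, 0, 0, 0, 0, 0, 0])

```text
t: 53.75
tool_pos: [0.4407, -0.0483, 0.0501]
orientation: [2.203, 2.239, 0.0]
force: [0.2, -0.3, 0.2]
opening: 0.036
gripper_force: 0.0
```

Call:
apply_moves([
  [0, 0, 0],
  [0, 0, 0],
  [0, 0, 0],
  [0, 0, 0],
], twist=[0, 0, 0, 0], gripper=0.5, squeeze=60)

```text
t: 54.25
tool_pos: [0.4408, -0.0483, 0.0502]
orientation: [2.203, 2.239, 0.001]
force: [1.6, 0.5, 3.0]
opening: 0.0155
gripper_force: 60.0
```

Call:
apply_moves([
  [-0.3, 0.1, 0],
  [-0.8, 0.1, 0],
  [-1, 0.1, 0],
  [-1, 0.1, 0],
  [-1, 0.1, 0],
  [-1, 0.2, 0],
  [-1, 0.2, 0],
  [-1, 0.2, 0],
], twist=[0, 0, 0, 0, 0, 0, 0, 0])

```text
t: 55.25
tool_pos: [0.4527, -0.1186, 0.0501]
orientation: [-2.202, -2.239, -0.001]
force: [-1.1, 5.5, 6.9]
opening: 0.0151
gripper_force: 60.3
```

Call:
apply_moves([
  [-1, 0.1, 0],
  [-1, 0.1, 0],
  [-0.8, 0, 0],
  [-0.5, 0, 0],
  [0, 0, 0],
  [0, 0, 0],
], twist=[0, 0, 0, 0, 0, 0])

```text
t: 56.0
tool_pos: [0.4553, -0.1521, 0.0502]
orientation: [2.203, 2.239, 0.0]
force: [-0.1, 0.2, 4.6]
opening: 0.0155
gripper_force: 60.2
```

```bash
python3 - <<'E'
from hd import *
s=robot.read_state(); print(s['tool_pos'],s['orientation'],s['opening'],s['wrist_torque'])
# lid outline via side & scene: dark grey region near case; measure lid front/side edges with wrist image
c=cam('wrist'); np.save('w13.npy',c,allow_pickle=True); save(c,'w13.png')
print(-c['R'].T@c['t'],c['R'].round(3).tolist())
tp=s['tool_pos']
th=np.radians(1.7);R=np.array([[np.cos(th),-np.sin(th)],[np.sin(th),np.cos(th)]])
cc=tp[:2]+R@[.121,0]
for z in (.066,.04):
    print(z,proj(c,[[*(cc+R@q),z] for q in ([-.075,.113],[.075,.113],[-.075,-.113],[-.075,.045])]).round(1).tolist())
g=c['frame'].max(2)
# horizontal strips: print gray transitions along columns around predicted front-left corner
for x in (340,350,360,370,380,390,400,420,440): print(x,[int(v) for v in g[0:200:5,x]])
E
```

```text
[ 0.45533311 -0.15214744  0.05016683] [2.20273556e+00 2.23901682e+00 1.51733956e-04] 0.015494705065690641 [0.05082101 0.07606516 0.37762744]
[ 0.45343852 -0.07829377  0.19028288] [[1.0, 0.016, 0.0], [0.016, -0.963, 0.27], [0.005, -0.27, -0.963]]
0.066 [[443.6, 10.1], [849.8, 4.0], [405.1, 455.0], [428.1, 188.9]]
0.04 [[420.8, 30.9], [750.8, 26.0], [394.4, 412.2], [410.7, 177.8]]
340 [213, 212, 212, 222, 225, 219, 220, 223, 225, 225, 215, 207, 213, 215, 215, 208, 210, 210, 218, 219, 214, 214, 217, 215, 211, 217, 220, 215, 159, 127, 125, 130, 121, 116, 38, 49, 74, 60, 108, 123]
350 [218, 209, 211, 206, 207, 218, 227, 226, 211, 211, 215, 215, 216, 223, 224, 215, 208, 215, 211, 216, 216, 221, 217, 216, 225, 220, 224, 225, 221, 125, 129, 122, 124, 114, 30, 43, 45, 48, 102, 120]
360 [214, 209, 209, 214, 215, 217, 216, 216, 220, 212, 212, 218, 227, 226, 215, 212, 223, 222, 216, 215, 219, 224, 221, 220, 219, 216, 222, 221, 224, 221, 123, 128, 114, 97, 38, 45, 40, 39, 107, 114]
370 [219, 215, 218, 222, 219, 216, 220, 221, 221, 206, 207, 215, 220, 209, 208, 216, 221, 224, 223, 219, 222, 226, 2
[... 351 characters left out ...]
0, 212, 217, 216, 220, 218, 223, 224, 222, 225, 219, 225, 224, 213, 224, 230, 224, 213, 215, 217, 121, 80, 37, 38, 36, 27, 104, 95]
400 [209, 207, 217, 220, 222, 213, 220, 226, 222, 164, 82, 79, 81, 81, 84, 80, 81, 110, 125, 131, 135, 143, 147, 144, 143, 141, 137, 81, 83, 81, 77, 74, 80, 49, 37, 38, 38, 35, 67, 70]
420 [210, 214, 209, 207, 202, 99, 81, 81, 80, 78, 77, 80, 81, 82, 80, 250, 251, 251, 251, 252, 252, 252, 252, 252, 252, 252, 252, 84, 77, 78, 77, 79, 76, 75, 75, 70, 66, 77, 75, 75]
440 [212, 143, 128, 143, 157, 155, 161, 163, 163, 165, 162, 166, 165, 180, 190, 200, 192, 204, 191, 183, 189, 189, 201, 197, 187, 194, 188, 179, 173, 167, 168, 165, 166, 162, 164, 165, 164, 90, 88, 86]
```

```bash
cat > lidyaw.py <<'E'
from hd import *
import sys
def run(c,tp,drop=25,c0=450,c1=636):
    g=c['frame'].max(2).astype(float); g=cv2.GaussianBlur(g,(3,3),0); pts=[]
    for x in range(c0,c1,3):
        d=np.diff(g[0:40,x]); i=int(np.argmin(d))
        if d[i]<-drop/2: pts.append((x,i+.5))
    pts=np.array(pts,float); W=ray(c,pts,.066)[:,:2]
    k=np.polyfit(W[:,0],W[:,1],1)
    for _ in range(4):
        r=W[:,1]-np.polyval(k,W[:,0]); ok=abs(r)<max(.001,2*np.median(abs(r))); k=np.polyfit(W[ok,0],W[ok,1],1)
    th=np.arctan(k[0]); print('pts',len(pts),ok.sum(),pts[::8].tolist(),'x',W[:,0].min().round(3),W[:,0].max().round(3))
    xm=tp[0]+.121; e=np.polyval(k,xm); print('yaw deg',np.degrees(th).round(2),'side edge y at case mid',e.round(4),'case mid y',(e-.113/np.cos(th)).round(4),'tcp',tp.round(4))
if __name__=='__main__':
    if len(sys.argv)>1: c=np.load(sys.argv[1],allow_pickle=True).item()
    else: c=cam('wrist')
    run(c,robot.read_state()['tool_pos'])
E
python3 lidyaw.py w13.npy
```

```text
pts 56 51 [[450.0, 3.5], [474.0, 2.5], [498.0, 2.5], [522.0, 1.5], [546.0, 1.5], [570.0, 1.5], [594.0, 1.5]] x 0.5 0.565
yaw deg 1.63 side edge y at case mid -0.0334 case mid y -0.1464 tcp [ 0.4553 -0.1522  0.0502]
```

Call:
apply_moves([
  [0, 0.4, 0],
  [0, 0.8, 0],
  [0, 0.8, 0],
  [0.1, 0.8, 0],
  [0, 0.8, 0],
  [0, 0.8, 0],
  [0, 0.6, 0],
  [0, 0, 0],
], twist=[0, 0, 0, 0, 0, 0, 0, 0])

```text
t: 57.05
tool_pos: [0.505, -0.1505, 0.0502]
orientation: [2.204, 2.239, -0.001]
force: [-2.2, -0.3, 7.4]
opening: 0.0151
gripper_force: 60.0
```

```bash
python3 - <<'E'
from hd import *
s=robot.read_state(); print(s['tool_pos'],s['force'],s['wrist_torque'])
# case outline from scene and side: compare lid corners. print mask of lid: dark-grey pixels on plane z=.066
for n in ('scene','side'):
    c=cam(n); np.save(n+'14.npy',c,allow_pickle=True)
    th=np.radians(1.7);R=np.array([[np.cos(th),-np.sin(th)],[np.sin(th),np.cos(th)]]); cc=s['tool_pos'][:2]+R@[.121,0]
    g=c['frame'].max(2)
    for nm,sy in (('+y',1),('-y',-1)):
        out=[]
        for X in (-.06,-.03,0,.03):
            o=np.arange(-.03,.03,.001); L=np.array([[*(cc+R@[X,sy*.113+q]),.066] for q in o]); p=proj(c,L).astype(np.float32)
            v=cv2.remap(cv2.GaussianBlur(g,(3,3),0),p[:,0].reshape(1,-1),p[:,1].reshape(1,-1),cv2.INTER_LINEAR)[0].astype(int)
            if X in(-.06,): print(n,nm,v[::3].tolist())
            d=np.abs(v[4:]-v[:-4]); out.append((X,round(float(o[d.argmax()+2]),3),int(d.max())))
        print(n,nm,out)
E
```

```text
[ 0.5050424  -0.15050421  0.05016757] [-2.20203722 -0.2729487   7.39293481] [-0.12618894  0.4891834   0.02320919]
scene +y [63, 59, 51, 43, 33, 27, 23, 23, 23, 25, 29, 34, 40, 46, 53, 62, 71, 80, 85, 88]
scene +y [(-0.06, -0.021, 13), (-0.03, -0.002, 20), (0, 0.002, 16), (0.03, -0.001, 6)]
scene -y [47, 47, 46, 46, 45, 45, 45, 46, 47, 49, 54, 64, 74, 83, 85, 86, 86, 85, 84, 82]
scene -y [(-0.06, 0.002, 14), (-0.03, 0.002, 15), (0, 0.002, 15), (0.03, 0.002, 13)]
side +y [113, 114, 114, 115, 114, 114, 114, 115, 113, 109, 100, 89, 80, 74, 72, 71, 71, 71, 71, 71]
side +y [(-0.06, 0.002, 15), (-0.03, 0.002, 15), (0, -0.001, 16), (0.03, -0.001, 16)]
side -y [159, 160, 161, 161, 162, 162, 161, 159, 151, 141, 120, 99, 78, 66, 58, 62, 67, 71, 75, 80]
side -y [(-0.06, -0.001, 28), (-0.03, -0.011, 24), (0, 0.002, 12), (0.03, -0.003, 12)]
```

Call:
apply_moves([
  [0, 0.4, 0],
  [0, 0.6, 0],
  [0.05, 0.7, 0],
  [0, 0.7, 0],
  [0, 0.7, 0],
  [0, 0.7, 0],
  [0, 0.5, 0],
  [0, 0, 0],
], twist=[0, 0, 0, 0, 0, 0, 0, 0])

```text
t: 58.15
tool_pos: [0.5478, -0.1493, 0.0502]
orientation: [-2.204, -2.239, 0.001]
force: [-3.3, 0.6, 8.4]
opening: 0.0154
gripper_force: 60.0
```

Call:
apply_moves([
  [0, 0.4, 0],
  [0, 0.6, 0],
  [0.05, 0.7, 0],
  [0, 0.7, 0],
  [0, 0.7, 0],
  [0, 0.7, 0],
  [0, 0.5, 0],
  [0, 0, 0],
], twist=[0, 0, 0, 0, 0, 0, 0, 0])

```text
t: 59.15
tool_pos: [0.5908, -0.1481, 0.0502]
orientation: [-2.204, -2.239, 0.001]
force: [-3.5, 0.0, 7.7]
opening: 0.0153
gripper_force: 60.0
```

```bash
python3 - <<'E'
from h import *
s=robot.read_state(); print(s['tool_pos'],s['force'],s['wrist_torque'],s['opening'])
# bin front: blue mask of bin at z .157 in both views
for n in ('scene','side'):
    c=cam(n); hsv=cv2.cvtColor(c['frame'],cv2.COLOR_RGB2HSV); m=cv2.inRange(hsv,(105,140,60),(125,255,255)); k,l,st,ce=cv2.connectedComponentsWithStats(m)
    for i in range(1,k):
        X=ray(c,ce[i],.13)[0]
        if st[i,4]>100 and .7<X[0]<.9 and -.25<X[1]<.1: T=ray(c,np.argwhere(l==i)[:,::-1],.157)[:,:2].astype(np.float32); print(n,st[i],[np.round(v,3) for v in cv2.minAreaRect(T)],np.percentile(T[:,0],[1,50,99]).round(3))
E
```

```text
[ 0.59082028 -0.14812875  0.05020272] [-3.53778214  0.041963    7.68017869] [-0.04353344  0.65358861  0.05222203] 0.0152746304248661
scene [364 193  35  38 568] [array([ 0.788, -0.132]), array([0.18 , 0.106]), np.float64(88.41)] [0.735 0.783 0.84 ]
```

Call:
apply_moves([
  [0, 0, 0],
  [0, 0, 0],
  [0, 0, 0],
  [0, 0, -2],
  [0, 0, -3],
  [0, 0, -3],
  [0, -2, 0],
  [0, -2.5, 0],
], twist=[0, 0, 0, 0, 0, 0, 0, 0], gripper=3.6, squeeze=20)

```text
t: 60.25
tool_pos: [0.5466, -0.1488, 0.1321]
orientation: [2.201, 2.237, 0.002]
force: [-0.2, 0.1, 0.0]
opening: 0.036
gripper_force: 0.0
```

Call:
apply_moves([
  [0, 0, 0],
  [0, 0, 0],
  [0, 0, 0],
  [0, 0, 0],
  [0, 0, 0],
  [0, 0, 0],
  [0, 0, 0],
  [0, 0, 0],
], twist=[-0.176, -0.176, -0.176, -0.176, -0.176, -0.176, -0.176, -0.176], gripper=4)

```text
t: 61.25
tool_pos: [0.5465, -0.1487, 0.1315]
orientation: [0.221, 3.132, -0.001]
force: [-0.4, 0.4, 0.1]
opening: 0.0402
gripper_force: 0.0
```

Call:
apply_moves([
  [0, 0, 0],
  [0, 0, 0],
  [0, 0, 0],
], twist=[-0.176, 0, 0])

```text
t: 61.62
tool_pos: [0.5463, -0.1486, 0.1306]
orientation: [-0.04, 3.14, -0.001]
force: [0.1, -0.2, -0.6]
opening: 0.0396
gripper_force: 0.0
```

```bash
python3 - <<'E'
from hd import *
s=robot.read_state(); print(s['tool_pos'],s['orientation'])
c=cam('wrist'); np.save('w15.npy',c,allow_pickle=True)
for t in (45,55): handle(c,(.591,-.1475),thr=t)
print(c['frame'].max(2)[150:260:2,322].tolist())
E
```

```text
[ 0.54625787 -0.14863046  0.13058851] [-3.95809980e-02  3.14039321e+00 -5.56698259e-04]
pred 323.4 265.3 comp [ 277  251   91   23 1589]
y ends -0.1878 -0.1091 mid -0.1485 front x at mid 0.5783 yaw deg 1.51
pred 323.4 265.3 comp [ 277  251   91   23 1650]
y ends -0.1878 -0.1091 mid -0.1485 front x at mid 0.5778 yaw deg 1.15
[169, 173, 174, 171, 172, 173, 175, 173, 172, 171, 172, 175, 174, 176, 170, 167, 170, 175, 175, 179, 120, 91, 89, 91, 95, 95, 96, 83, 92, 93, 87, 92, 91, 88, 86, 91, 90, 92, 93, 88, 85, 85, 92, 89, 86, 84, 86, 89, 85, 89, 84, 26, 23, 18, 19]
```

Call:
apply_moves([
  [0, 0.1, 2],
  [0, 0, 2.5],
  [0, 0, 2.5],
  [0, 0, 1.5],
  [-1, 0, 0],
  [-1, 0, 0],
  [-0.5, 0, 0],
  [-0.5, 0, 0],
], twist=[0, 0, 0, 0, 0, 0, 0, 0])

```text
t: 62.68
tool_pos: [0.5763, -0.147, 0.0455]
orientation: [0.046, -3.141, 0.001]
force: [-5.4, -1.0, 2.0]
opening: 0.0398
gripper_force: 2.3
```

Call:
apply_moves([
  [-0.5, 0, 0],
  [-0.5, 0, 0],
  [-0.5, 0, 0],
  [-0.5, 0, 0],
  [-0.5, 0, 0],
  [-0.5, 0, 0],
  [-0.5, 0, 0],
  [0, 0, 0],
], twist=[0, 0, 0, 0, 0, 0, 0, 0])

```text
t: 63.68
tool_pos: [0.6118, -0.1456, 0.0447]
orientation: [-0.046, 3.14, -0.0]
force: [-0.6, 0.6, 0.1]
opening: 0.0398
gripper_force: 0.0
```

Call:
apply_moves([
  [-0.3, 0, 0],
  [-0.3, 0, 0],
  [-0.3, 0, 0],
  [-0.3, 0, 0],
], twist=[0, 0, 0, 0])

```text
t: 64.18
tool_pos: [0.623, -0.1452, 0.0446]
orientation: [0.046, -3.141, -0.0]
force: [-4.4, -0.1, 2.1]
opening: 0.04
gripper_force: 2.0
```

Call:
apply_moves([
  [-0.2, 0, 0],
  [-0.2, 0, 0],
], twist=[0, 0])

```text
t: 64.42
tool_pos: [0.6242, -0.1454, 0.0446]
orientation: [0.046, -3.135, -0.0]
force: [-25.9, -0.7, 20.0]
opening: 0.0398
gripper_force: 13.0
```

Call:
apply_moves([
  [-0.1, 0, 0],
  [0, 0, 0],
  [0, 0, 0],
], twist=[0, 0, 0])

```text
t: 64.8
tool_pos: [0.6242, -0.1454, 0.0446]
orientation: [0.046, -3.133, -0.001]
force: [-24.8, -0.6, 18.2]
opening: 0.0398
gripper_force: 12.7
```

Call:
apply_moves([
  [0.5, 0, 0],
  [1, 0, 0],
  [2, 0, -1],
  [3, 0, -4],
  [3, 0, -4],
  [3, 0, -4],
  [3, 0, -4],
  [3, 0, -4],
], twist=[0, 0, 0, 0, 0, 0, 0, 0])

```text
t: 65.8
tool_pos: [0.4421, -0.1504, 0.2561]
orientation: [-0.046, 3.14, -0.001]
force: [0.2, 0.7, 0.3]
opening: 0.0402
gripper_force: 0.0
```

Call:
apply_moves([
  [1, 0, 0],
  [0, 0, 0],
  [0, 0, 0],
  [0, 0, 0],
], twist=[0, 0, 0, 0], gripper=9)

```text
t: 66.3
tool_pos: [0.4329, -0.1505, 0.2533]
orientation: [0.046, -3.139, -0.002]
force: [0.3, 0.9, -0.1]
opening: 0.0756
gripper_force: 0.0
```

```bash
python3 - <<'E'
from hd import *
s=robot.read_state(); print(s['tool_pos'])
c=cam('wrist'); np.save('w16.npy',c,allow_pickle=True); save(c,'w16.png'); cam_pos=-c['R'].T@c['t']; print(cam_pos)
handle(c,(.640,-.145),thr=50)
print(proj(c,[[.686,-.146,.066],[.707,-.146,.102],[.632,-.146,.04]]).round(1))
f=c['frame'].astype(int)
for y in (-.19,-.145,-.10):
    r0=proj(c,[.61,y,.04])[0]; x=int(r0[0]); print(y,x,[(r,f[r,x-2:x+3].mean(0).astype(int).tolist()) for r in range(int(r0[1]),min(300,int(r0[1])+70),2)])
E
```

```text
[ 0.43292251 -0.15051429  0.25334755]
[ 0.35776177 -0.15396471  0.39364396]
pred 322.2 328.6 comp [287 319  68  18 619]
y ends -0.1949 -0.0992 mid -0.1471 front x at mid 0.6295 yaw deg 0.59
[[320.5 369.8]
 [320.  406.1]
 [321.7 323.8]]
-0.19 290 []
-0.145 322 []
-0.1 355 []
```

Call:
apply_moves([
  [0, 0, -3],
  [-2.5, 0, -3],
  [-3, 0, -2],
  [-3, 0, -1],
  [-3, 0, 0],
  [-3, 0, 0],
  [-2.5, 0, 0],
  [-1.5, 0, 0],
], twist=[0, 0, 0, 0, 0, 0, 0, 0])

```text
t: 67.35
tool_pos: [0.6191, -0.1451, 0.343]
orientation: [0.047, -3.139, -0.001]
force: [0.3, 0.4, -0.3]
opening: 0.0903
gripper_force: 0.0
```

Call:
apply_moves([
  [0, 0, 0],
  [0, 0, 0],
  [0, 0, 0],
], twist=[0, 0, 0])

```text
t: 67.72
tool_pos: [0.6175, -0.1455, 0.3449]
orientation: [-0.046, 3.141, -0.0]
force: [-0.7, 0.5, -0.1]
opening: 0.0902
gripper_force: 0.0
```

```bash
python3 - <<'E'
from hd import *
s=robot.read_state(); print(s['tool_pos'])
c=cam('wrist'); np.save('w17.npy',c,allow_pickle=True); save(c,'w17.png'); print(-c['R'].T@c['t'])
print(proj(c,[[.686,-.146,.066],[.707,-.146,.102],[.632,-.146,.04]]).round(1))
handle(c,(.640,-.146),thr=50)
f=c['frame'].astype(int)
for y in (-.24,-.20,-.17,-.12,-.09,-.05):
    p=proj(c,[[.66,y,.066]])[0]; x=int(p[0]); a=int(p[1])-4
    print(y,x,a,[f[r,x-2:x+3].mean(0).astype(int).tolist() for r in range(a,a+50,2)])
E
```

```text
[ 0.61746807 -0.14551068  0.34488571]
[ 0.54202079 -0.14875338  0.48503881]
[[321.2 220.6]
 [320.7 243.1]
 [322.2 182. ]]
pred 322.0 187.1 comp [293 181  61  15 660]
y ends -0.191 -0.0979 mid -0.1445 front x at mid 0.6309 yaw deg 2.4
-0.24 258 198 [[78, 77, 73], [77, 77, 73], [77, 76, 72], [81, 80, 74], [80, 78, 74], [71, 70, 67], [55, 56, 54], [56, 55, 54], [47, 47, 48], [47, 46, 46], [51, 51, 49], [51, 50, 49], [53, 53, 53], [54, 54, 53], [55, 55, 54], [54, 53, 51], [55, 53, 54], [55, 55, 53], [54, 53, 51], [88, 84, 85], [126, 118, 118], [125, 118, 119], [200, 183, 173], [252, 237, 185], [252, 237, 181]]
-0.2 285 199 [[78, 77, 73], [77, 76, 73], [77, 75, 72], [77, 76, 72], [80, 80, 76], [55, 55, 53], [50, 50, 49], [53, 52, 51], [50, 49, 49], [48, 46, 45], [49, 48, 48], [50, 50, 49], [50, 50, 48], [53, 53, 51], [55, 53, 51], [53, 52, 50], [55, 53, 52], [53, 49, 49], [54, 51, 50], [114, 107, 108], [123, 116, 116], [133, 125, 127], [155, 133, 110], [165, 134, 93], [181, 146, 101]]
-0.17 305 199 [[76, 76, 72], [79, 77, 74], [77, 77, 72], [77, 75, 72], [80, 79, 74], [53, 53, 52], [46, 4
[... 758 characters left out ...]
8, 48, 50], [47, 46, 46], [50, 47, 48], [48, 45, 45], [50, 49, 49], [93, 97, 99], [96, 101, 102], [98, 101, 104], [96, 100, 102], [98, 101, 103], [66, 67, 67], [62, 59, 59], [129, 121, 123], [124, 115, 115], [176, 166, 169], [248, 233, 197], [251, 236, 179], [250, 234, 176], [251, 237, 180]]
-0.05 386 201 [[153, 153, 147], [151, 150, 144], [151, 151, 145], [142, 143, 136], [73, 74, 71], [52, 51, 50], [48, 49, 50], [48, 47, 46], [50, 50, 50], [49, 49, 48], [87, 91, 93], [99, 104, 106], [96, 101, 104], [97, 100, 103], [97, 102, 103], [96, 100, 102], [67, 68, 67], [64, 61, 61], [126, 120, 120], [131, 123, 124], [179, 169, 172], [248, 232, 196], [251, 235, 178], [251, 234, 177], [251, 235, 178]]
```

```bash
python3 - <<'E'
from h import *
c=np.load('w17.npy',allow_pickle=True).item(); f=c['frame'].astype(float).mean(2); f=cv2.GaussianBlur(f,(5,1),0)
A=[];B=[];D=[]
for x in range(258,392,3):
    col=f[:,x]
    # board top edge: max rise rows 236-250 ; base floor edge: drop rows 203-214
    d=np.diff(col)
    r=234+int(np.argmax(d[230:240]>15))-4; B.append((x,r+.5))
    D.append((x,202+int(np.argmin(d[202:216]))+.5))
B=np.array(B);D=np.array(D)
W=ray(c,B,.084)[:,:2]; k=np.polyfit(W[:,1],W[:,0],1); print('board under-edge x at -.145',np.polyval(k,-.145),'yaw',np.degrees(-k[0]))
for z in (0,.004):
    W=ray(c,D,z)[:,:2]; k=np.polyfit(W[:,1],W[:,0],1); print('case foot front',z,np.polyval(k,-.145),'yaw',np.degrees(-k[0]),np.abs(W[:,0]-np.polyval(k,W[:,1])).max())
print('lid front top',ray(c,[(359,222),(386,220.3)],.066), 'board top',ray(c,[(359,241.5),(339,242.5),(258,242.5)],.102))
E
```

```text
board under-edge x at -.145 0.7027689547579876 yaw 1.6639649475440244
case foot front 0 0.6856273196439183 yaw 1.5048621134813176 0.009698033720156984
case foot front 0.004 0.6844422176838082 yaw 1.5048621134814748 0.00961805633603241
lid front top [[ 0.6865166  -0.08883147  0.066     ]
 [ 0.68263085 -0.04832215  0.066     ]] board top [[ 0.70305897 -0.09215521  0.102     ]
 [ 0.70539181 -0.12021137  0.102     ]
 [ 0.70870385 -0.23423398  0.102     ]]
```

```bash
python3 -c "
from plant import robot
print(robot.close_job())"
```

```text
the job is handed in; nothing more can be done
None
```

I took the one short pack out and laid it on the bench, packed all three 110 mm packs one per pocket, shut the lid and slid the case by its handle into the right bay until it met hard resistance at the stop, then let go and handed the job in at about 68 s; the last measurements put the case square in the bay and home within about 3 mm.

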